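# Clear the bench onto the outline tiles

## Task

Tidy the bench: stand the large tin, the small tin, the cork sanding block and the hand plane each on the plywood tile that bears its own black outline, the right way up, centred on the outline and, for the block and the plane, lying lengthwise along it (either end first). Keep the two tins upright all the way.

Things in the scene. Friction and masses are not known exactly. Their poses are not given: they have to be found in the camera images.
- large_tin: closed round steel tin with a paper band, 62 mm diameter, 58 mm tall, about 0.3 kg, standing loose on the bench (z = 0). Origin: centre of its underside; z up along its axis.
- small_tin: the smaller closed round steel tin with a paper band, 42 mm tall and 40 mm diameter, about 0.1 kg, standing loose on the bench. Origin: centre of its underside; z up along its axis.
- sanding_block: plain rectangular cork sanding block, 100 mm long (its x) by 56 mm wide (its y) by 32 mm tall, with a reddish abrasive sheet on its underside, about 0.1 kg, loose, lying flat. Origin: centre of its underside; z up. Grip it across its 56 mm width.
- block_plane: small steel hand plane, seen from above a 130 mm long (its x) by 44 mm wide (its y) bar with half-round ends; the dark body is 26 mm tall with straight sides over the middle 86 mm; a steel cap 34 mm wide and two brass knobs, all narrower than the body, rise to 48 mm. About 0.42 kg, loose, standing on its sole. Origin: centre of the sole; z up. Grip the body across its 44 mm width, near the middle.
- large_tin_tile: plywood tile 90 x 90 mm with a flat black round outline of 68 mm diameter, for the large tin. The tile is fixed to the bench and 5 mm thick; origin: centre of the tile's underside, and the outline is centred on it, so a thing set down here rests 5 mm above the bench.
- small_tin_tile: plywood tile 90 x 90 mm with a flat black round outline of 46 mm diameter, for the small tin. The tile is fixed to the bench and 5 mm thick; origin: centre of the tile's underside, and the outline is centred on it, so a thing set down here rests 5 mm above the bench.
- sanding_block_tile: plywood tile 120 x 78 mm with a flat black square-cornered rectangular outline 106 mm long (its x) by 62 mm wide (its y), for the sanding block. The tile is fixed to the bench and 5 mm thick; origin: centre of the tile's underside, and the outline is centred on it, so a thing set down here rests 5 mm above the bench.
- block_plane_tile: plywood tile 145 x 70 mm with a flat black outline 136 mm long (its x) by 50 mm wide (its y) with half-round ends, for the hand plane. The tile is fixed to the bench and 5 mm thick; origin: centre of the tile's underside, and the outline is centred on it, so a thing set down here rests 5 mm above the bench.
There are look-alikes about, which are no part of the job. Leave any yellow look-alike of the small_tin alone. What is shaped like the large_tin but yellow is not meant.

How it is judged:
By the outcome, as a careful person would: the job done as asked, in the order asked, and still so for the second after the job is handed in, with the robot touching nothing.
It also fails if it takes over 104 s, if anything falls off the work surface, if the arm or the gripper's body presses on something with over 40 N, if the wrist force passes 120 N, or if a joint passes its speed limit or range.

## Robot

A 6-joint arm with a two-finger parallel gripper is mounted at the origin on the work surface. World frame = base frame: x ahead of the robot, y to its left, z up, the work surface at z = 0. Lengths are in m, angles in rad, forces in N, time in s.
With the tool pointing down it reaches from about 0.325 to 0.775 m from the base axis. Payload 5.5 kg.
Tool frame: the origin (TCP) lies at the very end of the fingers, on their centre line; the grasp point (between the pads) lies 19 mm behind it; z points along the fingers, y is the line along which they close (so a half turn about z gives the same grasp; the last joint's range is limited). The gripper opens to 85 mm and grips with 20 to 120 N. Pads are 22 mm wide; open, the fingers measure 114 mm over their backs; the gripper's body (76 mm by 85 mm) begins 54 mm behind the grasp point. The pads swing forward as they close: fully open they stand 13 mm farther back than shut.
Start: joints at [1.274, 0.091, 1.231, -0, 1.82, -0.057], TCP at [0.143, 0.583, 0.204] pointing down, gripper open.
Joint ranges: [-2.87, 2.87], [-0.86, 2.18], [0.17, 2.46], [-1.51, 4.65], [0.06, 2.69], [-2.65, 2.65]. Speed limits (rad/s): [2.57, 2.57, 3.01, 3.14, 3.14, 3.14].

## Interface

Orientations are given as a unit quaternion [x, y, z, w].
In Python, from bench import arm gives the robot as it stands.
- The arm moves only by the tool move_arm, never from a script. Its argument "plan" is a list of rows, each a list of 7 numbers: the shift along the tool's x, y, z in units of 25 mm (1.0 is 25 mm), then the turn, a rotation vector about the tool's x, y, z in units of 5 degrees (1.0 is 5 degrees), then the opening, from 0 (shut) to 1 (fully open). In form: [[x, y, z, rx, ry, rz, claw], ...]. A call has 1 to 8 rows; each row shifts and turns the commanded pose from where the row before left it, along the tool's axes as they then stand; what a row does not reach is not made up. A row lasts 1/12 s, in which the tool goes at most 41.7 mm and 7.16 degrees, less where a joint would pass 70% of its speed; a pose out of reach is approached as far as the arm can. A call is refused whole if a number of a shift passes 1 or a number of a turn 1, either way. A call with a gripper value outside its range is refused whole. The fingers move at their own pace and stop on an object; "newtons" is the grip in N (left out, the last holds). Time passes only in rows, so rows that do not move let the fingers close. It gives the time, the measured TCP pose, the force, the opening and the grip force at its end, in the units of the state.
- arm.observe(): the state, without advancing time (a new reading comes with each control period).
- arm.snapshot(name): name is "side" or "top" or "wrist"; returns a dict with "color" (480x640x3 uint8, red, green, blue), "fx", "fy", "cx", "cy" (pixels), "k1" (the pictures are not rectified: a ray, as slopes to the right and down, at radius r is drawn at 1 + k1 r^2 times it, then the intrinsics apply), "extrinsics" (4x4, takes a point from camera to world coordinates). Camera axes: x right, y down, z forward; pixel columns grow to the right and rows downward; lengths in m; the calibration is good to about 2 mm. A picture is of the moment at which its call begins. There is no depth.
- arm.finish_job(): hands the job in; it is judged then, once.
Trained networks look in a picture, given as the dict that the camera call returned (one of the last four; its "shot" number tells which), for a name from the list of things; names that differ only in an ending like _2 or _b are one class to them, and where a whole thing is asked for, a point or a joint stands for the part that bears it (a point fixed in the world has none). Each returns a list of dicts, best first, with "score" (0 to 1); they miss things now and then, are a little off and sometimes report something else, mostly with a low value. They report only what shows in the picture. A call takes as long as a camera call. They do not tell look-alikes from the thing itself.
- arm.find_in(picture, query): "box" ([left, top, width, height] in pixels, round what is visible of it).
- arm.regions_of(picture, query): "pixels" (480x640 bool, what is visible of it) and "box" ([left, top, width, height] in pixels, round what is visible of it).
- arm.pinpoint(picture, query): "at" ([column, row] in pixels: a listed point, or the origin of a listed thing).
The state is a dict: "time_s": time; "joint_pos": joint angles; "joint_velocities": joint speeds; "joint_torque": joint torques, N m; "position": TCP position; "tcp_rot": TCP orientation; "contact_force": force on the tool from outside, world axes, zero at the start; "moment": the same for the moment, N m; "opening": finger opening in m; "gripper_force": force on a finger pad.
Only numpy, scipy, OpenCV 4.12 (cv2) and the standard library are available. Lean on these libraries where they do the work, as an engineer would, in place of code of your own. Each camera call takes 0.05 s, during which the arm holds its last target. There are 200 camera calls.

## Working session

There is one attempt and no reset: what is moved stays moved. The work goes in short steps, Python scripts to look and compute and a tool call to move; the robot and the scene stay as the last step left them, time stands still between calls to the robot, and variables do not carry over. Pictures are saved under pics/ and viewed, at most 14 in all, crops included, and the job is handed in when it is done.

Besides the shell and the picture viewer there is one more tool, called after "Call:" by a JSON object that holds its "name" and its "arguments", one argument or row to a line. move_arm: Moves the arm, as the interface text tells. Its arguments: {"type":"object","properties":{"plan":{"type":"array","items":{"type":"array","items":{"type":"number"}}},"newtons":{"type":"number"}},"required":["plan"]}

```bash
mkdir -p pics; ls; python3 - <<'E'
from bench import arm
import cv2
print(arm.observe())
for n in("top","side"):
    s=arm.snapshot(n); cv2.imwrite(f"pics/{n}0.png",s["color"][:,:,::-1])
    print(n,s["fx"],s["fy"],s["cx"],s["cy"],s["k1"],s["extrinsics"])
E
```

```text
pics
{'time_s': 0.0, 'joint_pos': array([ 1.27431753e+00,  9.18550110e-02,  1.23191109e+00,  2.89558321e-05,
        1.81979329e+00, -5.67033890e-02]), 'joint_velocities': array([ 6.96026335e-04,  9.80787527e-04,  5.74381877e-04, -1.91190421e-05,
       -6.46621931e-05,  4.87197705e-04]), 'joint_torque': array([-4.27961641e-04, -4.58735061e+01, -4.18019593e+01, -6.17200115e-06,
        1.17047149e-02, -3.59827752e-06]), 'position': array([0.14238468, 0.58251009, 0.20323899]), 'tcp_rot': array([ 1.19597133e-01,  9.92822018e-01, -9.65606323e-04, -1.86569001e-04]), 'contact_force': array([-0.18079031,  0.153002  , -0.62490053]), 'moment': array([-0.02223233, -0.03541727,  0.02979838]), 'gripper_force': 0.0, 'opening': 0.0851847487592863}
top 604.7167715016989 604.7167715016989 314.345369029596 242.28312344069954 -0.03471117592076755 [[-2.95884230e-02 -9.78832273e-01  2.02513965e-01  2.54412398e-01]
 [-9.99550491e-01  2.99537193e-02 -1.26142225e-03 -2.58797991e-02]
 [-4.83132565e-03 -2.02460257e-01 -9.79278562e-01  1.42551440e+00]
 [ 0.00000000e+00  0.00000000e+00  0.00000000e+00  1.00000000e+00]]
side 479.174033824625 479.174033824625 321.1936138075968 236.00324821247742 -0.03203107142254278 [[-0.88423187 -0.28297456  0.37156345  0.20184165]
 [-0.46671804  0.50545157 -0.72573617  0.60701328]
 [ 0.01755755 -0.81513441 -0.57900572  0.54005835]
 [ 0.          0.          0.          1.        ]]
```

View pics/top0.png

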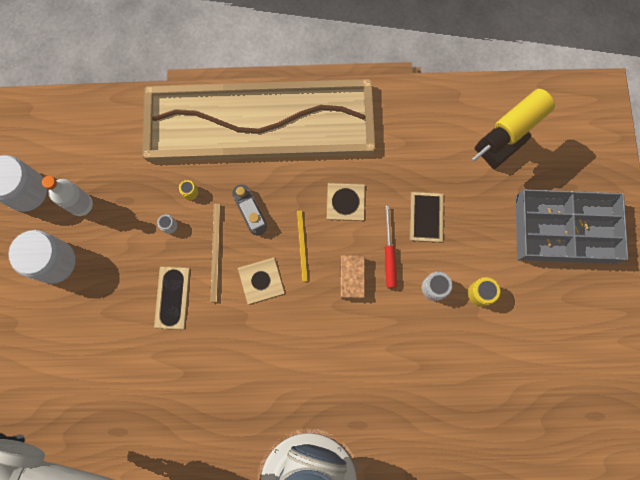

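View pics/side0.png

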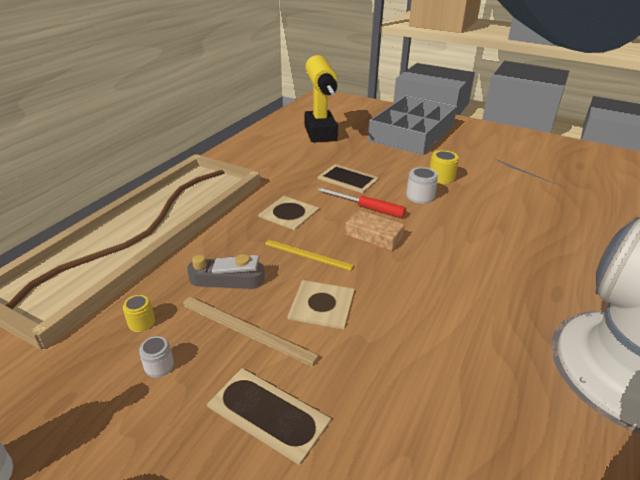

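The top view shows everything. The small tin candidates are grey (167,224) and yellow (188,189). The large tin candidates are grey (437,286) and yellow (485,291). The tiles are at (346,202) large round, (261,281) small round, (427,217) rectangle and (171,297) half-round ends. The plane is at (249,210) and the block at (353,276).

The yellow tins are excluded by the task, so the grey ones are meant. I'll confirm that in one crop and fit all the poses.

```bash
cat >h.py <<'E'
from bench import arm
import numpy as np, cv2
from scipy.optimize import least_squares
from scipy.spatial.transform import Rotation as R
def circ(d,h0,h1):
    a=np.linspace(0,2*np.pi,48,endpoint=False)
    return np.array([[d/2*np.cos(t),d/2*np.sin(t),h] for h in(h0,h1) for t in a])
def box(l,w,h): return np.array([[x,y,z] for x in(-l/2,l/2) for y in(-w/2,w/2) for z in(0,h)])
def slot(l,w,h0,h1):
    c=circ(w,h0,h1); c[:,0]+=np.sign(c[:,0]+1e-9)*(l-w)/2; return c
M=dict(large_tin=circ(.062,0,.058),small_tin=circ(.040,0,.042),sanding_block=box(.1,.056,.032),
 block_plane=slot(.13,.044,0,.026),large_tin_tile=box(.09,.09,.005),small_tin_tile=box(.09,.09,.005),
 sanding_block_tile=box(.12,.078,.005),block_plane_tile=box(.145,.07,.005))
INK=dict(large_tin_tile=circ(.068,.005,.005),small_tin_tile=circ(.046,.005,.005),
 sanding_block_tile=box(.106,.062,0)+[0,0,.005],block_plane_tile=slot(.136,.05,.005,.005))
def proj(s,P):
    E=np.array(s["extrinsics"]); c=(P-E[:3,3])@E[:3,:3]; q=c[:,:2]/c[:,2:]
    q=q*(1+s["k1"]*(q**2).sum(1,keepdims=True)); return q*[s["fx"],s["fy"]]+[s["cx"],s["cy"]]
def ray(s,uv,z):
    f=lambda p:(proj(s,np.array([[p[0],p[1],z]]))[0]-uv)
    return least_squares(f,[.5,0]).x
def world(P,p):
    c,n=np.cos(p[2]),np.sin(p[2]); return P@np.array([[c,n,0],[-n,c,0],[0,0,1]])+[p[0],p[1],p[3] if len(p)>3 else 0]
def mom(m): 
    a=m["m00"]; v=np.array([m["mu20"]-m["mu02"],2*m["mu11"]])/a
    return np.array([m["m10"]/a,m["m01"]/a]),v
def fit(s,mask,P,p0,z=0,yaw=True):
    "pose x,y,yaw whose convex silhouette has the mask's centroid and second moments"
    t,v=mom(cv2.moments(mask.astype(np.uint8),True)); L=np.hypot(*v)**.5+3
    def f(p):
        q=proj(s,world(P,[*p,z])).astype(np.float32); c,w=mom(cv2.moments(cv2.convexHull(q)))
        return np.r_[c-t,(w-v)/L*yaw,0 if yaw else p[2]]
    r=least_squares(f,p0,diff_step=1e-3,x_scale=[.01,.01,.1]); return r.x,r.cost
def area(s,P,p): return cv2.contourArea(cv2.convexHull(proj(s,world(P,p)).astype(np.float32)))
def go(x,y,z,yaw=None):
    "needed turn about tool z, then shift in tool axes after the turn, in units"
    o=arm.observe(); r=R.from_quat(o["tcp_rot"]); A=r.as_matrix()
    d=0
    if yaw is not None:
        cur=np.arctan2(A[1,1],A[0,1]); d=(yaw-cur+np.pi/2)%np.pi-np.pi/2
    A2=A@R.from_rotvec([0,0,-d]).as_matrix() # tool z down
    v=A2.T@(np.array([x,y,z])-o["position"])
    print("t%.2f turn %.2f (alt %.2f) shift"%(o["time_s"],np.degrees(-d)/5,np.degrees(-d)/5-np.sign(-d)*36),np.round(v/.025,2),"unturned",np.round(A.T@(np.array([x,y,z])-o["position"])/.025,2),"q6 %.2f"%o["joint_pos"][5],"tilt",np.round(np.degrees(A[:2,2]),2))
E
python3 - <<'E'
from h import *
for n in("top","side"):
    s=arm.snapshot(n)
    for k in M:
        for r in arm.regions_of(s,k)[:3]:
            m=r["pixels"]
            if r["score"]<.3: continue
            t=np.argwhere(m).mean(0)[::-1]
            p=[*ray(s,t,.0),1.0]; rnd='tin' in k and 'tile' not in k
            best=min((fit(s,m,M[k],[p[0],p[1],y],yaw=not rnd) for y in([0] if rnd else np.arange(0,3.1,.5))),key=lambda a:a[1])
            print(n,k,"%.2f"%r["score"],t.round(1),"pose",best[0].round(4),"cost %.2f"%best[1],"area %d/%d"%(m.sum(),area(s,M[k],best[0])),s["color"][m].mean(0).astype(int))
    if n=="top":
        c=s["color"][...,::-1]; a=cv2.resize(c[170:250,140:220],(400,400),interpolation=2); b=cv2.resize(c[250:330,410:510],(500,400),interpolation=2)
        cv2.imwrite("pics/crop.png",cv2.resize(np.hstack([a,b]),(795,353)))
E
```

```text
top large_tin 0.82 [483.4 292.1] pose [ 0.4128 -0.4158  0.    ] cost 0.00 area 747/753 [158 138  67]
top large_tin 0.71 [436.9 286.2] pose [ 0.4299 -0.3086  0.    ] cost 0.00 area 689/711 [135 130 128]
top small_tin 0.81 [166.5 224.2] pose [0.5997 0.3246 0.    ] cost 0.00 area 296/311 [120 114 112]
top sanding_block 0.76 [352.5 276.8] pose [ 0.4602 -0.1145 -0.0651] cost 0.01 area 1125/1081 [187 137  95]
top block_plane 0.75 [249.2 209.8] pose [0.6315 0.1273 3.5859] cost 0.03 area 931/937 [134 124 110]
top large_tin_tile 0.72 [345.3 201.7] pose [ 0.6477 -0.1061  1.2572] cost 0.07 area 1330/1339 [143 123  93]
top small_tin_tile 0.60 [260.5 280.7] pose [0.4597 0.1029 0.799 ] cost 0.04 area 1472/1440 [182 156 116]
top sanding_block_tile 0.73 [426.4 216.9] pose [ 0.6039 -0.3013  3.0014] cost 0.00 area 1547/1575 [102  86  69]
top block_plane_tile 0.88 [171.  297.9] pose [0.4255 0.3151 3.0441] cost 0.02 area 1804/1836 [115 100  81]
top block_plane_tile 0.57 [426.6 216.7] pose [ 0.605  -0.3018  3.0138] cost 31.31 area 1576/1706 [103  87  69]
side large_tin 0.91 [444.3 165.8] pose [ 0.4102 -0
[... 402 characters left out ...]
6828 0.27   0.    ] cost 0.00 area 910/969 [155 135  56]
side small_tin 0.55 [422.  185.2] pose [ 0.4305 -0.325   0.    ] cost 0.00 area 938/430 [157 151 146]
side sanding_block 0.70 [374.7 230.5] pose [ 0.4574 -0.1174 -0.0231] cost 0.40 area 1526/1662 [180 138  97]
side block_plane 0.77 [226.4 271.1] pose [0.6336 0.1173 0.4746] cost 0.21 area 2340/2042 [123 111  97]
side large_tin_tile 0.95 [288.8 213.2] pose [ 0.6449 -0.1081  2.4813] cost 0.04 area 1164/1130 [142 122  93]
side sanding_block_tile 0.80 [348.8 178.7] pose [ 0.6003 -0.3042 -0.1719] cost 0.14 area 902/936 [104  89  71]
side block_plane_tile 0.59 [270.  414.7] pose [ 0.4248  0.3102 -0.0838] cost 0.18 area 5787/5747 [118 101  79]
```

View pics/crop.png

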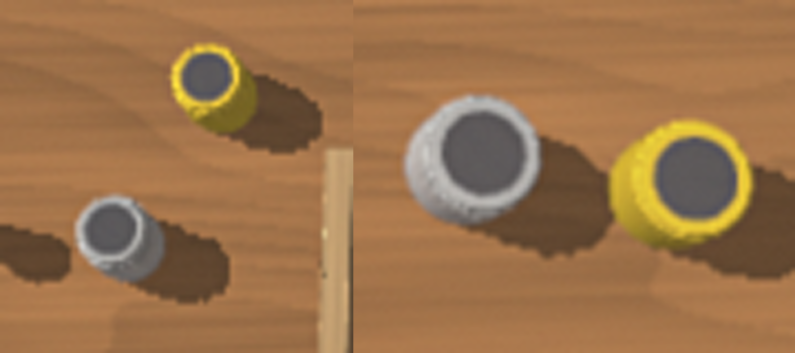

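The crop confirms it: the grey tins at (437,286) large and (167,224) small are meant, and the yellow ones are look-alikes. I'll turn and swing toward the large tin.

Call:
{"name": "move_arm", "arguments": {
  "plan": [
    [0, 0, 0, 0, 0, 1, 1],
    [0, 0, 0, 0, 0, 1, 1],
    [0, 0, 0, 0, 0, 1, 1],
    [0, 0, 0, 0, 0, 1, 1],
    [0, 0, 0, 0, 0, 1, 1],
    [0, 0, 0, 0, 0, 1, 1],
    [0, 0, 0, 0, 0, 1, 1],
    [0, 0, 0, 0, 0, 1, 1]
  ]
}}

```text
time_s: 1.67
position: [0.1425, 0.5829, 0.2044]
tcp_rot: [0.454, 0.891, 0.0, 0.0]
contact_force: [-0.2, 0.2, -0.2]
opening: 0.0853
gripper_force: 0.0
```

Call:
{"name": "move_arm", "arguments": {
  "plan": [
    [0, 0, 0, 0, 0, 1, 1],
    [0, 0, 0, 0, 0, 1, 1],
    [0, 0, 0, 0, 0, 1, 1],
    [0, 0, 0, 0, 0, 1, 1],
    [0, 0, 0, 0, 0, 1, 1],
    [0, 0, 0, 0, 0, 1, 1],
    [0, 0, 0, 0, 0, 1, 1],
    [0, 0, 0, 0, 0, 1, 1]
  ]
}}

```text
time_s: 2.33
position: [0.1425, 0.5828, 0.2044]
tcp_rot: [0.731, 0.682, -0.0, 0.0]
contact_force: [-0.1, -0.3, 0.7]
opening: 0.0852
gripper_force: 0.0
```

Call:
{"name": "move_arm", "arguments": {
  "plan": [
    [-1, 0.7, -0.2, 0, 0, 0, 1],
    [-1, 0.7, -0.2, 0, 0, 0, 1],
    [-1, 0.7, -0.2, 0, 0, 0, 1],
    [-1, 0.7, -0.2, 0, 0, 0, 1],
    [-1, 0.7, -0.2, 0, 0, 0, 1],
    [-1, 0.7, -0.2, 0, 0, 0, 1],
    [-1, 0.7, -0.2, 0, 0, 0, 1],
    [-1, 0.7, -0.2, 0, 0, 0, 1]
  ]
}}

```text
time_s: 3.0
position: [0.2696, 0.3728, 0.2448]
tcp_rot: [0.73, 0.684, 0.0, -0.0]
contact_force: [1.6, -0.3, 0.6]
opening: 0.0855
gripper_force: 0.0
```

Call:
{"name": "move_arm", "arguments": {
  "plan": [
    [-1, 0.7, -0.2, 0, 0, 0, 1],
    [-1, 0.7, -0.2, 0, 0, 0, 1],
    [-1, 0.7, -0.2, 0, 0, 0, 1],
    [-1, 0.7, -0.2, 0, 0, 0, 1],
    [-1, 0.7, -0.2, 0, 0, 0, 1],
    [-1, 0.7, -0.2, 0, 0, 0, 1],
    [-1, 0.7, -0.2, 0, 0, 0, 1],
    [-1, 0.7, -0.2, 0, 0, 0, 1]
  ]
}}

```text
time_s: 3.67
position: [0.3963, 0.164, 0.2849]
tcp_rot: [0.73, 0.684, 0.0, 0.0]
contact_force: [0.6, -0.3, -0.6]
opening: 0.0855
gripper_force: 0.0
```

```bash
python3 - <<'E'
from h import *
s=arm.snapshot("wrist"); cv2.imwrite("pics/w0.png",s["color"][:,:,::-1])
print(s["fx"],s["extrinsics"],arm.observe()["position"]); go(.43,-.309,.1,-.05)
E
```

```text
339.8038867964467 [[ 0.99784437 -0.06354555 -0.016388    0.40158767]
 [-0.06561549 -0.96190616 -0.26538866  0.2323095 ]
 [ 0.00110055  0.26589189 -0.96400223  0.45422061]
 [ 0.          0.          0.          1.        ]] [0.39868688 0.16018088 0.28546869]
t3.72 turn -0.23 (alt 35.77) shift [-18.66   2.17   7.47] unturned [-18.62   2.54   7.47] q6 0.37 tilt [ 0.17 -0.15]
```

View pics/w0.png

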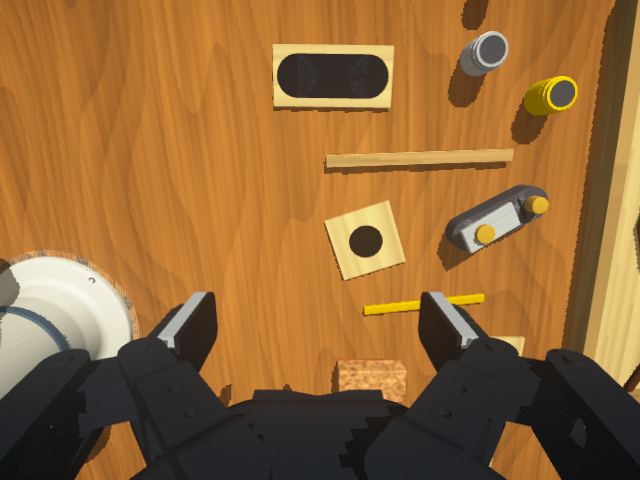

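The wrist camera shows the plane tile (333,75), small tin (485,53), small tin tile (366,240) and plane (498,217) clearly. I'll refine those now and continue to the large tin.

```bash
cat >>h.py <<'E'
def look(cam,names,prior={}):
    s=arm.snapshot(cam)
    for k in names:
        for r in arm.regions_of(s,k)[:2]:
            m=r["pixels"].astype(np.uint8)
            if r["score"]<.3: continue
            P=M[k]; tag=""
            if k in INK:
                h=cv2.fillConvexPoly(np.zeros_like(m),cv2.convexHull(np.argwhere(m)[:,::-1].astype(np.int32)),1)
                h=cv2.erode(h,np.ones((3,3)))
                g=s["color"].mean(2).astype(np.uint8); th,_=cv2.threshold(g[h>0].reshape(-1,1),0,255,cv2.THRESH_OTSU)
                m=((g<=th)&(h>0)).astype(np.uint8); P=INK[k]
                n,l,st,_=cv2.connectedComponentsWithStats(m); m=(l==1+st[1:,4].argmax()).astype(np.uint8)
            t=np.argwhere(m).mean(0)[::-1]; rnd='tin' in k
            p=ray(s,t,0)
            b=min((fit(s,m,P,[*p,y],yaw=not rnd) for y in([0] if rnd else np.arange(0,3.1,.5))),key=lambda a:a[1])
            e=m[0].any()|m[-1].any()|m[:,0].any()|m[:,-1].any()
            print(cam,k,"%.2f"%r["score"],t.round(),"pose",b[0].round(4),"cost %.2f"%b[1],"area %d/%d"%(m.sum(),area(s,P,b[0])),"EDGE" if e else "",s["color"][m>0].mean(0).astype(int))
E
python3 - <<'E'
from h import *
look("wrist",["small_tin","block_plane","block_plane_tile","small_tin_tile"])
look("top",INK)
E
```

```text
wrist small_tin 0.92 [481.  48.] pose [0.5998 0.3225 0.    ] cost 0.00 area 1577/1719  [118 113 106]
wrist small_tin 0.58 [548.  91.] pose [ 0.6827  0.2721 -0.    ] cost 0.00 area 1589/1738  [139 118  25]
wrist block_plane 0.74 [494. 213.] pose [0.6304 0.1244 0.4523] cost 0.01 area 3894/3807  [137 125 100]
wrist block_plane_tile 0.55 [329.  71.] pose [0.4255 0.313  3.063 ] cost 0.02 area 4577/4607  [54 47 41]
wrist small_tin_tile 0.68 [363. 238.] pose [0.4595 0.1015 0.    ] cost 0.00 area 840/846  [68 53 36]
top sanding_block_tile 0.61 [426. 216.] pose [ 0.605  -0.3006  3.0413] cost 0.02 area 1052/1085  [60 50 45]
top block_plane_tile 0.63 [170. 311.] pose [0.3971 0.3179 3.3596] cost 222.39 area 532/1122  [54 51 50]
```

Call:
{"name": "move_arm", "arguments": {
  "plan": [
    [-1, 0, 0, 0, 0, 0, 1],
    [-1, 0, 0, 0, 0, 0, 1],
    [-1, 0, 0, 0, 0, 0, 1],
    [-1, 0, 0, 0, 0, 0, 1],
    [-1, 0, 0, 0, 0, 0, 1],
    [-1, 0, 0, 0, 0, 0, 1],
    [-1, 0, 0, 0, 0, 0, 1],
    [-1, 0, 0, 0, 0, 0, 1]
  ]
}}

```text
time_s: 4.88
position: [0.3825, -0.0348, 0.2844]
tcp_rot: [0.729, 0.684, 0.0, 0.0]
contact_force: [0.6, -0.1, -0.8]
opening: 0.0856
gripper_force: 0.0
```

Call:
{"name": "move_arm", "arguments": {
  "plan": [
    [-1, 0.3, 0.2, 0, 0, 0, 1],
    [-1, 0.3, 0.2, 0, 0, 0, 1],
    [-1, 0.3, 0.2, 0, 0, 0, 1],
    [-1, 0.3, 0.2, 0, 0, 0, 1],
    [-1, 0.3, 0.2, 0, 0, 0, 1],
    [-1, 0.3, 0.2, 0, 0, 0, 1],
    [-1, 0.3, 0.2, 0, 0, 0, 1],
    [-1, 0, 0, 0, 0, 0, 1]
  ]
}}

```text
time_s: 5.55
position: [0.4227, -0.2378, 0.2476]
tcp_rot: [0.729, 0.684, -0.0, -0.001]
contact_force: [1.1, -0.1, 0.2]
opening: 0.0855
gripper_force: 0.0
```

```bash
python3 - <<'E'
from h import *
look("wrist",["large_tin","sanding_block","sanding_block_tile","large_tin_tile"])
go(.43,-.309,.1,-.05)
E
```

```text
wrist large_tin 0.90 [318. 346.] pose [ 0.4131 -0.417   0.    ] cost 0.00 area 2616/2801  [189 169  30]
wrist large_tin 0.84 [326. 267.] pose [ 0.4294 -0.3092  0.    ] cost 0.00 area 2643/2819  [163 158 149]
wrist sanding_block 0.65 [344.  91.] pose [ 0.4595 -0.1157 -0.0481] cost 0.01 area 5368/5604  [222 161  85]
wrist sanding_block_tile 0.55 [462. 245.] pose [ 0.6033 -0.3026  3.0507] cost 0.01 area 3881/3902  [55 43 32]
wrist large_tin_tile 0.82 [510.  76.] pose [ 0.6473 -0.1074  0.    ] cost 0.00 area 3073/3092  [54 43 33]
t5.80 turn -0.17 (alt 35.83) shift [-2.89  0.45  5.98] unturned [-2.88  0.5   5.98] q6 -0.52 tilt [0.01 0.03]
```

Call:
{"name": "move_arm", "arguments": {
  "plan": [
    [-0.9, 0.15, 0.6, 0, 0, 0, 1],
    [-1, 0.15, 0.8, 0, 0, 0, 1],
    [-1, 0.15, 0.8, 0, 0, 0, 1],
    [0, 0, 1, 0, 0, 0, 1],
    [0, 0, 1, 0, 0, 0, 1],
    [0, 0, 1, 0, 0, 0, 1],
    [0, 0, 0, 0, 0, 0, 1],
    [0, 0, 0, 0, 0, 0, 1]
  ]
}}

```text
time_s: 6.47
position: [0.4284, -0.3086, 0.1188]
tcp_rot: [0.729, 0.684, -0.0, -0.001]
contact_force: [-0.1, -0.1, 0.7]
opening: 0.0859
gripper_force: 0.0
```

```bash
python3 - <<'E'
from h import *
go(.4295,-.309,.018)
E
```

```text
t6.47 turn 0.00 (alt 0.00) shift [-0.02  0.05  4.03] unturned [-0.02  0.05  4.03] q6 -0.63 tilt [-0.1  0.1]
```

Call:
{"name": "move_arm", "arguments": {
  "plan": [
    [0, 0.05, 1, 0, 0, 0, 1],
    [0, 0, 1, 0, 0, 0, 1],
    [0, 0, 1, 0, 0, 0, 1],
    [0, 0, 0.6, 0, 0, 0, 1],
    [0, 0, 0.4, 0, 0, 0, 1],
    [0, 0, 0, 0, 0, 0, 1],
    [0, 0, 0, 0, 0, 0, 0.5],
    [0, 0, 0, 0, 0, 0, 0.3]
  ],
  "newtons": 40
}}

```text
time_s: 7.13
position: [0.4311, -0.311, 0.022]
tcp_rot: [0.73, 0.684, 0.0, 0.002]
contact_force: [-0.0, -0.6, -0.3]
opening: 0.064
gripper_force: 0.0
```

Call:
{"name": "move_arm", "arguments": {
  "plan": [
    [0, 0, 0, 0, 0, 0, 0.3],
    [0, 0, 0, 0, 0, 0, 0.3],
    [0, 0, 0, 0, 0, 0, 0.3],
    [0, 0, 0, 0, 0, 0, 0.3]
  ]
}}

```text
time_s: 7.47
position: [0.4302, -0.3114, 0.0231]
tcp_rot: [0.73, 0.684, -0.0, 0.002]
contact_force: [-4.6, 2.9, 10.3]
opening: 0.0548
gripper_force: 54.1
```

```bash
python3 - <<'E'
from h import *
o=arm.observe();print(o["position"],o["opening"],o["gripper_force"],o["contact_force"])
go(.6473,-.1074,.12)
E
```

```text
[ 0.43024564 -0.31144854  0.02314046] 0.05476679461535999 54.104355424722144 [-4.59149094  2.86340489 10.29259052]
t7.47 turn 0.00 (alt 0.00) shift [ 8.7   8.14 -3.89] unturned [ 8.7   8.14 -3.89] q6 -0.62 tilt [ 0.09 -0.17]
```

```bash
python3 - <<'E'
from h import *
s=arm.snapshot("wrist"); cv2.imwrite("pics/w1.png",s["color"][:,:,::-1])
o=arm.observe();print(o["position"],o["opening"],o["gripper_force"],o["contact_force"],o["moment"])
E
```

```text
[ 0.43023503 -0.31145452  0.02313794] 0.054610187228010816 54.10254536863931 [-4.61403291  1.49054021  9.21193548] [0.28119988 1.1503025  0.04287075]
```

View pics/w1.png

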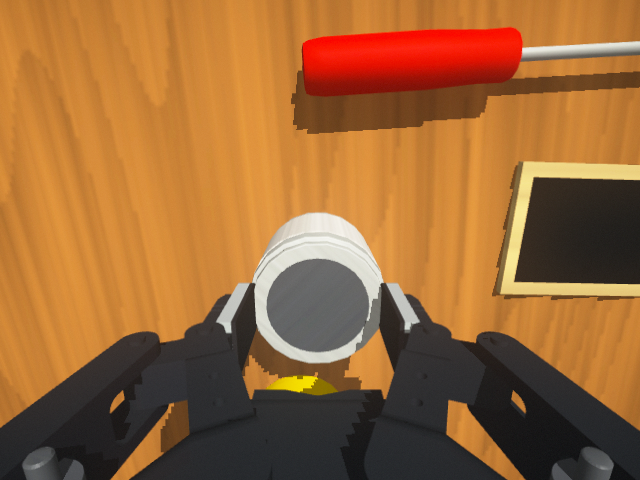

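The tin (318,300) sits squarely between the pads (250 and 385). The upward push comes from the pads swinging forward, so I'll lift and carry it.

Call:
{"name": "move_arm", "arguments": {
  "plan": [
    [0, 0, -0.3, 0, 0, 0, 0.3],
    [0, 0, -0.6, 0, 0, 0, 0.3],
    [0, 0, -1, 0, 0, 0, 0.3],
    [0, 0, -1, 0, 0, 0, 0.3],
    [0.5, 0.5, -1, 0, 0, 0, 0.3],
    [0.8, 0.8, 0, 0, 0, 0, 0.3],
    [0.8, 0.8, 0, 0, 0, 0, 0.3],
    [0.8, 0.8, 0, 0, 0, 0, 0.3]
  ]
}}

```text
time_s: 8.18
position: [0.5082, -0.2422, 0.1187]
tcp_rot: [0.73, 0.683, 0.0, 0.001]
contact_force: [-0.3, 0.4, -3.8]
opening: 0.0545
gripper_force: 52.8
```

Call:
{"name": "move_arm", "arguments": {
  "plan": [
    [0.8, 0.8, 0, 0, 0, 0, 0.3],
    [0.8, 0.8, 0, 0, 0, 0, 0.3],
    [0.8, 0.8, 0, 0, 0, 0, 0.3],
    [0.8, 0.8, 0, 0, 0, 0, 0.3],
    [0.8, 0.8, 0, 0, 0, 0, 0.3],
    [0.5, 0.4, 0, 0, 0, 0, 0.3],
    [0.3, 0.2, 0, 0, 0, 0, 0.3],
    [0, 0, 0, 0, 0, 0, 0.3]
  ]
}}

```text
time_s: 8.85
position: [0.6301, -0.129, 0.1167]
tcp_rot: [0.729, 0.684, 0.0, -0.0]
contact_force: [0.0, -0.5, -2.3]
opening: 0.0547
gripper_force: 52.9
```

```bash
cat >>h.py <<'E'
def held(k,zb,cam="wrist"):
    "where the thing held with its underside at height zb is"
    s=arm.snapshot(cam); r=arm.regions_of(s,k)
    for r in r[:2]:
        m=r["pixels"]; t=np.argwhere(m).mean(0)[::-1]; p=ray(s,t,zb); rnd='tin' in k
        b=min((fit(s,m,M[k],[*p,y],z=zb,yaw=not rnd) for y in([0] if rnd else np.arange(0,3.1,.5))),key=lambda a:a[1])
        print("held",cam,"%.2f"%r["score"],t.round(),b[0].round(4),"cost %.2f"%b[1],"area %d/%d"%(m.sum(),area(s,M[k],[*b[0],zb])),s["color"][m].mean(0).astype(int))
    return s
E
python3 - <<'E'
from h import *
o=arm.observe();print(o["position"],o["opening"],o["gripper_force"],o["contact_force"])
zb=o["position"][2]-.0231
s=held("large_tin",zb);held("large_tin",zb,"top");held("large_tin",zb,"side")
cv2.imwrite("pics/w2.png",s["color"][:,:,::-1])
go(.6473,-.1074,.0281)
E
```

```text
[ 0.63007465 -0.12902482  0.11674644] 0.05468091074939262 52.87851322480492 [ 0.01209452 -0.51773878 -2.34866006]
held wrist 0.73 [318. 289.] [ 0.6314 -0.1261  0.    ] cost 0.00 area 15367/16996 [159 159 154]
held wrist 0.69 [126. 475.] [ 0.5089 -0.2441  0.    ] cost 0.00 area 128/16090 [223 188   1]
held top 0.96 [483. 292.] [ 0.4019 -0.3887  0.    ] cost 0.00 area 713/865 [139 120  59]
held top 0.66 [353. 197.] [ 0.6239 -0.1176  0.    ] cost 0.00 area 231/785 [146 142 139]
held side 0.92 [301. 158.] [ 0.6267 -0.1298  0.    ] cost 0.00 area 1069/1210 [154 149 145]
held side 0.91 [443. 167.] [ 0.373  -0.2301 -0.    ] cost 0.00 area 874/1293 [175 153  54]
t9.15 turn 0.00 (alt 0.00) shift [1.02 0.67 3.56] unturned [1.02 0.67 3.56] q6 -0.19 tilt [ 0.01 -0.02]
```

View pics/w2.png

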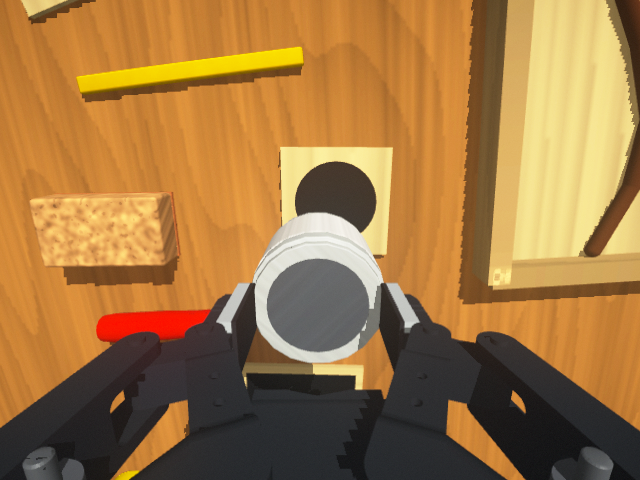

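Held tin at (318,300), large tin tile outline at (335,200). The dark lid disc is unoccluded, so I'll fix the held offset from it.

```bash
cat >>h.py <<'E'
def lid(s,zt,near):
    g=s["color"].astype(int); m=((g.mean(2)<125)&(np.ptp(g,axis=2)<25)).astype(np.uint8)
    m=cv2.morphologyEx(m,cv2.MORPH_OPEN,np.ones((5,5)))
    n,l,st,c=cv2.connectedComponentsWithStats(m,connectivity=4); i=l[near[1],near[0]]
    p=ray(s,c[i],zt); print("lid",c[i].round(1),st[i],p.round(4)); return p
E
python3 - <<'E'
from h import *
s=arm.snapshot("wrist"); o=arm.observe()["position"]
p=lid(s,o[2]-.0231+.058,(318,305)); d=p-o[:2]; print("offset",d)
look("wrist",["large_tin_tile"])
go(.6473-d[0],-.1074-d[1],.0281)
E
```

```text
lid [318.5 401.7] [    0   259   640   221 80025] [ 0.6271 -0.1802]
offset [-0.0018879 -0.0487501]
wrist large_tin_tile 0.66 [338. 191.] pose [ 0.6491 -0.1018 -0.    ] cost 0.00 area 4134/5282  [70 59 48]
t9.30 turn 0.00 (alt 0.00) shift [2.95 0.61 3.56] unturned [2.95 0.61 3.56] q6 -0.19 tilt [ 0.01 -0.01]
```

```bash
sed -i 's/g.mean(2)<125)/g.mean(2)<125)\&(g.mean(2)>65)/' h.py; python3 - <<'E'
from h import *
s=arm.snapshot("wrist"); o=arm.observe()["position"]
print(s["color"][305,318],s["color"][300,300])
p=lid(s,o[2]-.0231+.058,(318,305)); d=p-o[:2]; print("offset",d)
go(.6473-d[0],-.1074-d[1],.0281)
E
```

```text
[101 102 103] [102 104 104]
lid [320.9 305.9] [ 267  259  114   92 7890] [ 0.6317 -0.1299]
offset [0.0024526  0.00107666]
t9.35 turn 0.00 (alt 0.00) shift [0.94 0.56 3.56] unturned [0.94 0.56 3.56] q6 -0.19 tilt [ 0.01 -0.01]
```

Call:
{"name": "move_arm", "arguments": {
  "plan": [
    [0.5, 0.3, 0, 0, 0, 0, 0.3],
    [0.46, 0.33, 0, 0, 0, 0, 0.3],
    [0, 0, 0.8, 0, 0, 0, 0.3],
    [0, 0, 1, 0, 0, 0, 0.3],
    [0, 0, 0.8, 0, 0, 0, 0.3],
    [0, 0, 0.3, 0, 0, 0, 0.3],
    [0, 0, 0, 0, 0, 0, 0.3],
    [0, 0, 0, 0, 0, 0, 0.3]
  ]
}}

```text
time_s: 10.02
position: [0.6472, -0.1069, 0.0447]
tcp_rot: [0.73, 0.684, 0.0, -0.0]
contact_force: [0.4, -0.8, -2.6]
opening: 0.0547
gripper_force: 52.9
```

```bash
python3 - <<'E'
from h import *
o=arm.observe();print(o["position"],o["contact_force"])
go(.6463,-.1089,.0281)
E
```

```text
[ 0.64719728 -0.10690755  0.04465622] [ 0.38481492 -0.8182183  -2.56719557]
t10.02 turn 0.00 (alt 0.00) shift [-0.08 -0.03  0.66] unturned [-0.08 -0.03  0.66] q6 -0.15 tilt [-0.01  0.01]
```

Call:
{"name": "move_arm", "arguments": {
  "plan": [
    [-0.08, -0.03, 0.3, 0, 0, 0, 0.3],
    [0, 0, 0.2, 0, 0, 0, 0.3],
    [0, 0, 0.1, 0, 0, 0, 0.3],
    [0, 0, 0, 0, 0, 0, 0.3]
  ]
}}

```text
time_s: 10.35
position: [0.6456, -0.1095, 0.0288]
tcp_rot: [0.73, 0.684, -0.0, -0.0]
contact_force: [0.4, 0.1, -4.2]
opening: 0.0544
gripper_force: 52.9
```

```bash
python3 - <<'E'
from h import *
o=arm.observe();print(o["position"],o["contact_force"])
go(.6463,-.1089,.0281)
E
```

```text
[ 0.64560985 -0.10949944  0.02884133] [ 0.3807395   0.05216022 -4.16671797]
t10.35 turn 0.00 (alt 0.00) shift [0.03 0.03 0.03] unturned [0.03 0.03 0.03] q6 -0.15 tilt [-0.04  0.01]
```

Call:
{"name": "move_arm", "arguments": {
  "plan": [
    [0.03, 0.03, 0.03, 0, 0, 0, 0.3],
    [0, 0, 0, 0, 0, 0, 0.5],
    [0, 0, 0, 0, 0, 0, 0.8],
    [0, 0, 0, 0, 0, 0, 1],
    [0, 0, 0, 0, 0, 0, 1],
    [0, 0, -0.5, 0, 0, 0, 1],
    [0, 0, -1, 0, 0, 0, 1],
    [0, 0, -1, 0, 0, 0, 1]
  ]
}}

```text
time_s: 11.02
position: [0.6461, -0.1086, 0.0918]
tcp_rot: [0.73, 0.684, -0.001, -0.001]
contact_force: [0.1, 0.0, 0.2]
opening: 0.085
gripper_force: 0.0
```

Call:
{"name": "move_arm", "arguments": {
  "plan": [
    [0, 0, -1, 0, 0, 0, 1],
    [0, 0, -1, 0, 0, 0, 1],
    [0, 0, -1, 0, 0, 0, 1],
    [0, 0, -1, 0, 0, 0, 1],
    [0, 0, 0, 0, 0, 0, 1],
    [0, 0, 0, 0, 0, 0, 1]
  ]
}}

```text
time_s: 11.52
position: [0.6478, -0.109, 0.1952]
tcp_rot: [0.73, 0.684, 0.002, 0.003]
contact_force: [0.6, -0.1, -0.0]
opening: 0.0853
gripper_force: 0.0
```

```bash
python3 - <<'E'
from h import *
s=held("large_tin",.005)
s=held("large_tin",.005,"side")
cv2.imwrite("pics/s1.png",s["color"][100:400,150:550,::-1])
s=arm.snapshot("wrist");cv2.imwrite("pics/w3.png",s["color"][:,:,::-1])
go(.5995,.3225,.2,1.03)
E
```

```text
held wrist 0.80 [131. 463.] [ 0.3995 -0.4025  0.    ] cost 0.00 area 645/3898 [210 178   4]
held wrist 0.73 [316. 218.] [ 0.6481 -0.1069 -0.    ] cost 0.00 area 3646/3879 [150 147 139]
held side 0.71 [288. 199.] [ 0.6465 -0.1105  0.    ] cost 0.00 area 1072/1114 [151 145 141]
held side 0.71 [443. 167.] [ 0.4093 -0.4094  0.    ] cost 0.00 area 827/877 [179 157  55]
t11.77 turn -12.55 (alt 23.45) shift [10.48 13.82 -0.41] unturned [17.09 -2.99 -0.41] q6 -0.15 tilt [-0.16  0.03]
```

View pics/w3.png

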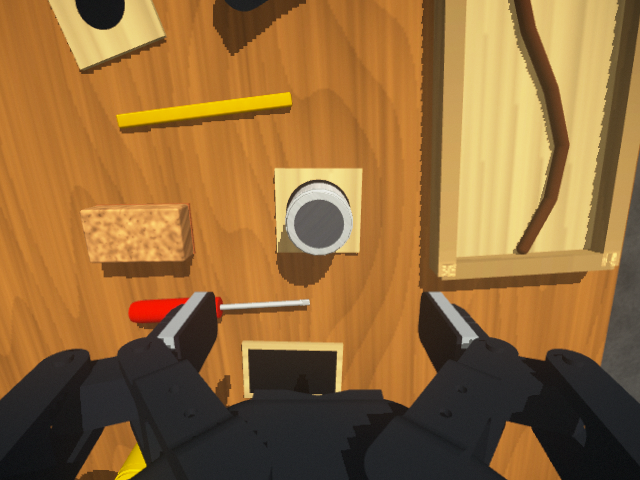

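The large tin stands centred in its outline (lid at 320,222). On to the small tin.

Call:
{"name": "move_arm", "arguments": {
  "plan": [
    [1, -0.2, 0, 0, 0, 0, 1],
    [1, -0.2, 0, 0, 0, 0, 1],
    [1, -0.2, 0, 0, 0, 0, 1],
    [1, -0.2, 0, 0, 0, 0, 1],
    [1, -0.2, 0, 0, 0, 0, 1],
    [1, -0.2, 0, 0, 0, 0, 1],
    [1, -0.2, 0, 0, 0, 0, 1],
    [1, -0.2, 0, 0, 0, 0, 1]
  ]
}}

```text
time_s: 12.43
position: [0.6191, 0.0946, 0.1899]
tcp_rot: [0.73, 0.684, -0.001, -0.001]
contact_force: [0.4, 0.6, 0.2]
opening: 0.085
gripper_force: 0.0
```

Call:
{"name": "move_arm", "arguments": {
  "plan": [
    [1, -0.2, 0, 0, 0, 0, 1],
    [1, -0.2, 0, 0, 0, 0, 1],
    [1, -0.2, 0, 0, 0, 0, 1],
    [1, -0.2, 0, 0, 0, 0, 1],
    [1, -0.2, 0, 0, 0, 0, 1],
    [1, -0.2, 0, 0, 0, 0, 1],
    [1, -0.2, 0, 0, 0, 0, 1],
    [0.5, -0.1, 0, 0, 0, 0, 1]
  ]
}}

```text
time_s: 13.1
position: [0.5935, 0.2856, 0.1897]
tcp_rot: [0.729, 0.685, -0.001, -0.001]
contact_force: [0.3, -0.5, 0.2]
opening: 0.0854
gripper_force: 0.0
```

Call:
{"name": "move_arm", "arguments": {
  "plan": [
    [0, 0, 0, 0, 0, -1, 1],
    [0, 0, 0, 0, 0, -1, 1],
    [0, 0, 0, 0, 0, -1, 1],
    [0, 0, 0, 0, 0, -1, 1],
    [0, 0, 0, 0, 0, -1, 1],
    [0, 0, 0, 0, 0, -1, 1],
    [0, 0, 0, 0, 0, -1, 1],
    [0, 0, 0, 0, 0, -1, 1]
  ]
}}

```text
time_s: 13.77
position: [0.5946, 0.2822, 0.1902]
tcp_rot: [0.45, 0.893, -0.001, -0.0]
contact_force: [-0.1, 0.0, -0.1]
opening: 0.0852
gripper_force: 0.0
```

Call:
{"name": "move_arm", "arguments": {
  "plan": [
    [0, 0, 0, 0, 0, -1, 1],
    [0, 0, 0, 0, 0, -1, 1],
    [0, 0, 0, 0, 0, -1, 1],
    [0, 0, 0, 0, 0, -1, 1],
    [0, 0, 0, 0, 0, -0.5, 1],
    [0, 0, 0, 0, 0, 0, 1],
    [0, 0, 0, 0, 0, 0, 1]
  ]
}}

```text
time_s: 14.35
position: [0.5946, 0.2825, 0.1905]
tcp_rot: [0.27, 0.963, -0.0, -0.0]
contact_force: [0.0, 0.1, 0.2]
opening: 0.0858
gripper_force: 0.0
```

```bash
python3 - <<'E'
from h import *
print(arm.observe()["position"])
look("wrist",["small_tin","block_plane_tile"])
go(.5995,.3225,.1,1.03)
E
```

```text
[0.5946372  0.28245228 0.19046106]
wrist small_tin 0.65 [354. 199.] pose [0.6    0.3227 0.    ] cost 0.00 area 1480/1577  [150 144 137]
wrist small_tin 0.59 [352. 289.] pose [ 0.6834  0.2729 -0.    ] cost 0.00 area 1443/1613  [170 150  36]
wrist block_plane_tile 0.82 [254.  52.] pose [0.4385 0.311  3.1618] cost 119.67 area 6256/7598 EDGE [47 43 40]
t14.50 turn -0.07 (alt 35.93) shift [0.65 1.47 3.63] unturned [0.66 1.46 3.63] q6 -0.63 tilt [-0.03 -0.02]
```

Call:
{"name": "move_arm", "arguments": {
  "plan": [
    [0.3, 0.7, 0.6, 0, 0, 0, 1],
    [0.36, 0.76, 1, 0, 0, 0, 1],
    [0, 0, 1, 0, 0, 0, 1],
    [0, 0, 1, 0, 0, 0, 1],
    [0, 0, 0.5, 0, 0, 0, 1],
    [0, 0, 0, 0, 0, 0, 1],
    [0, 0, 0, 0, 0, 0, 1]
  ]
}}

```text
time_s: 15.08
position: [0.5993, 0.3224, 0.0885]
tcp_rot: [0.27, 0.963, -0.0, -0.0]
contact_force: [0.4, -0.7, -0.1]
opening: 0.0853
gripper_force: 0.0
```

```bash
python3 - <<'E'
from h import *
go(.6,.3227,.008)
E
```

```text
t15.08 turn 0.00 (alt 0.00) shift [-0.02  0.03  3.22] unturned [-0.02  0.03  3.22] q6 -0.58 tilt [-0.06 -0.03]
```

Call:
{"name": "move_arm", "arguments": {
  "plan": [
    [0, 0.03, 1, 0, 0, 0, 1],
    [0, 0, 1, 0, 0, 0, 1],
    [0, 0, 0.8, 0, 0, 0, 1],
    [0, 0, 0.4, 0, 0, 0, 1],
    [0, 0, 0, 0, 0, 0, 1],
    [0, 0, 0, 0, 0, 0, 0.6],
    [0, 0, 0, 0, 0, 0, 0.4],
    [0, 0, 0, 0, 0, 0, 0.2]
  ],
  "newtons": 30
}}

```text
time_s: 15.75
position: [0.6013, 0.324, 0.0115]
tcp_rot: [0.269, 0.963, 0.001, 0.002]
contact_force: [0.1, -0.0, 0.4]
opening: 0.0516
gripper_force: 0.0
```

Call:
{"name": "move_arm", "arguments": {
  "plan": [
    [0, 0, 0, 0, 0, 0, 0.1],
    [0, 0, 0, 0, 0, 0, 0.1],
    [0, 0, 0, 0, 0, 0, 0.1],
    [0, 0, 0, 0, 0, 0, 0.1]
  ]
}}

```text
time_s: 16.08
position: [0.6008, 0.3237, 0.0108]
tcp_rot: [0.269, 0.963, 0.001, 0.001]
contact_force: [-1.2, -1.1, 5.0]
opening: 0.0332
gripper_force: 29.7
```

```bash
python3 - <<'E'
from h import *
o=arm.observe();print(o["position"],o["opening"],o["gripper_force"],o["contact_force"])
go(.4595,.1015,.1)
E
```

```text
[0.60075916 0.32370926 0.0107952 ] 0.03315749929982162 29.734735727106454 [-1.21038388 -1.13490797  4.98097358]
t16.08 turn 0.00 (alt 0.00) shift [  0.21 -10.52  -3.59] unturned [  0.21 -10.52  -3.59] q6 -0.58 tilt [0.15 0.06]
```

Call:
{"name": "move_arm", "arguments": {
  "plan": [
    [0, 0, -0.4, 0, 0, 0, 0.1],
    [0, 0, -1, 0, 0, 0, 0.1],
    [0, 0, -1, 0, 0, 0, 0.1],
    [0, -0.5, -1, 0, 0, 0, 0.1],
    [0, -1, 0, 0, 0, 0, 0.1],
    [0, -1, 0, 0, 0, 0, 0.1],
    [0, -1, 0, 0, 0, 0, 0.1],
    [0, -1, 0, 0, 0, 0, 0.1]
  ]
}}

```text
time_s: 16.75
position: [0.5407, 0.2264, 0.0939]
tcp_rot: [0.269, 0.963, -0.0, -0.0]
contact_force: [-0.4, -1.2, 0.0]
opening: 0.033
gripper_force: 30.4
```

Call:
{"name": "move_arm", "arguments": {
  "plan": [
    [0, -1, 0, 0, 0, 0, 0.1],
    [0, -1, 0, 0, 0, 0, 0.1],
    [0, -1, 0, 0, 0, 0, 0.1],
    [0, -1, 0, 0, 0, 0, 0.1],
    [0, -0.5, 0, 0, 0, 0, 0.1],
    [0, 0, 0, 0, 0, 0, 0.1],
    [0, 0, 0, 0, 0, 0, 0.1]
  ]
}}

```text
time_s: 17.33
position: [0.4832, 0.1309, 0.0941]
tcp_rot: [0.27, 0.963, 0.0, 0.0]
contact_force: [-0.7, 0.3, -0.7]
opening: 0.0326
gripper_force: 30.4
```

```bash
python3 - <<'E'
from h import *
o=arm.observe()["position"];print(o)
s=held("small_tin",o[2]-.0108); cv2.imwrite("pics/w4.png",s["color"][:,:,::-1])
look("wrist",["small_tin_tile"]); look("top",["small_tin_tile"])
go(.4595,.1015,.0158)
E
```

```text
[0.483249   0.1308881  0.09413903]
held wrist 0.78 [317. 287.] [ 0.4829  0.1328 -0.    ] cost 0.00 area 6531/7468 [128 123 116]
held wrist 0.66 [589. 354.] [ 0.5918  0.2343 -0.    ] cost 0.00 area 3593/9323 [150 129  23]
wrist small_tin_tile 0.85 [252. 233.] pose [0.4576 0.089  0.    ] cost 0.00 area 3998/2600  [111  87  58]
top small_tin_tile 0.78 [267. 283.] pose [0.4539 0.0873 0.    ] cost 0.00 area 456/293  [108 100  88]
top small_tin_tile 0.55 [253. 210.] pose [0.6335 0.1185 0.    ] cost 0.00 area 344/271  [77 74 73]
t17.63 turn 0.00 (alt 0.00) shift [ 0.19 -1.53  3.11] unturned [ 0.19 -1.53  3.11] q6 -0.83 tilt [-0.03  0.  ]
```

View pics/w4.png

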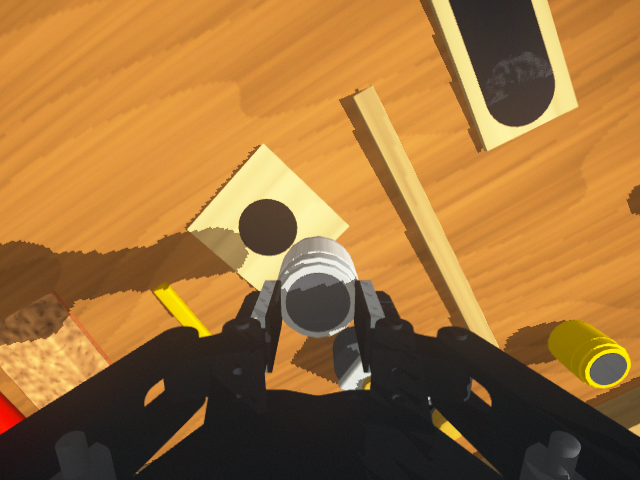

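```bash
python3 - <<'E'
from h import *
s=arm.snapshot("wrist"); g=s["color"].mean(2)
m=np.zeros(g.shape,np.uint8); m[190:265,230:305]=g[190:265,230:305]<50
n,l,st,c=cv2.connectedComponentsWithStats(m); i=1+st[1:,4].argmax(); print(st[i],c[i],ray(s,c[i],.005))
E
```

```text
[244 239   3   4   5] [244.6 240.4] [0.45873368 0.08114777]
```

Call:
{"name": "move_arm", "arguments": {
  "plan": [
    [0.1, -0.8, 0, 0, 0, 0, 0.1],
    [0.06, -0.73, 0, 0, 0, 0, 0.1],
    [0, 0, 0.7, 0, 0, 0, 0.1],
    [0, 0, 0.8, 0, 0, 0, 0.1],
    [0, 0, 0.6, 0, 0, 0, 0.1],
    [0, 0, 0.3, 0, 0, 0, 0.1],
    [0, 0, 0, 0, 0, 0, 0.1],
    [0, 0, 0, 0, 0, 0, 0.1]
  ]
}}

```text
time_s: 18.35
position: [0.4599, 0.1005, 0.0337]
tcp_rot: [0.269, 0.963, -0.0, -0.0]
contact_force: [1.2, -0.2, -0.9]
opening: 0.0326
gripper_force: 30.5
```

```bash
python3 - <<'E'
from h import *
print(arm.observe()["position"])
go(.4595,.1015,.0158)
E
```

```text
[0.4599162  0.10054057 0.03374193]
t18.35 turn 0.00 (alt 0.00) shift [0.03 0.02 0.72] unturned [0.03 0.02 0.72] q6 -0.88 tilt [-0.03 -0.  ]
```

Call:
{"name": "move_arm", "arguments": {
  "plan": [
    [0.02, 0.02, 0.3, 0, 0, 0, 0.1],
    [0, 0, 0.25, 0, 0, 0, 0.1],
    [0, 0, 0.15, 0, 0, 0, 0.1],
    [0, 0, 0, 0, 0, 0, 0.1],
    [0, 0, 0, 0, 0, 0, 0.1]
  ]
}}

```text
time_s: 18.77
position: [0.4598, 0.1011, 0.0161]
tcp_rot: [0.269, 0.963, 0.0, 0.0]
contact_force: [0.2, 0.3, -1.3]
opening: 0.033
gripper_force: 30.5
```

```bash
python3 - <<'E'
from h import *
o=arm.observe();print(o["position"],o["contact_force"])
go(.4595,.1015,.0158)
E
```

```text
[0.45978335 0.10106799 0.01607465] [ 0.16129553  0.25393262 -1.32261813]
t18.77 turn 0.00 (alt 0.00) shift [0.02 0.01 0.01] unturned [0.02 0.01 0.01] q6 -0.88 tilt [0. 0.]
```

Call:
{"name": "move_arm", "arguments": {
  "plan": [
    [0.02, 0, 0.02, 0, 0, 0, 0.1],
    [0, 0, 0, 0, 0, 0, 0.4],
    [0, 0, 0, 0, 0, 0, 0.7],
    [0, 0, 0, 0, 0, 0, 1],
    [0, 0, 0, 0, 0, 0, 1],
    [0, 0, -0.5, 0, 0, 0, 1],
    [0, 0, -1, 0, 0, 0, 1],
    [0, 0, -1, 0, 0, 0, 1]
  ]
}}

```text
time_s: 19.43
position: [0.4586, 0.1012, 0.0788]
tcp_rot: [0.269, 0.963, -0.0, -0.001]
contact_force: [-0.2, 0.3, 0.8]
opening: 0.085
gripper_force: 0.0
```

Call:
{"name": "move_arm", "arguments": {
  "plan": [
    [0, 0, -1, 0, 0, 0, 1],
    [0, 0, -1, 0, 0, 0, 1],
    [0, 0, -1, 0, 0, 0, 1],
    [0, 0, -1, 0, 0, 0, 1],
    [0, 0, -0.5, 0, 0, 0, 1],
    [0, 0, 0, 0, 0, 0, 1],
    [0, 0, 0, 0, 0, 0, 1]
  ]
}}

```text
time_s: 20.02
position: [0.4596, 0.1014, 0.191]
tcp_rot: [0.269, 0.963, 0.0, 0.001]
contact_force: [-0.4, 0.7, -0.6]
opening: 0.085
gripper_force: 0.0
```

```bash
python3 - <<'E'
from h import *
s=held("small_tin",.005); cv2.imwrite("pics/w5.png",cv2.resize(s["color"][120:320,220:420,::-1],(600,600)))
look("wrist",["sanding_block"])
go(.4595,-.1157,.15,1.52)
E
```

```text
held wrist 0.89 [554. 306.] [ 0.6785  0.2699 -0.    ] cost 0.00 area 2025/2113 [145 121  23]
held wrist 0.74 [317. 216.] [ 0.4599  0.1025 -0.    ] cost 0.00 area 1501/1586 [152 147 136]
wrist sanding_block 0.57 [140. 300.] pose [ 0.4421 -0.1214  2.3604] cost 859.56 area 3730/6000  [216 153  81]
t20.22 turn -5.67 (alt 30.33) shift [-0.48 -8.66  1.55] unturned [-4.54 -7.4   1.55] q6 -0.88 tilt [-0.19 -0.03]
```

View pics/w5.png

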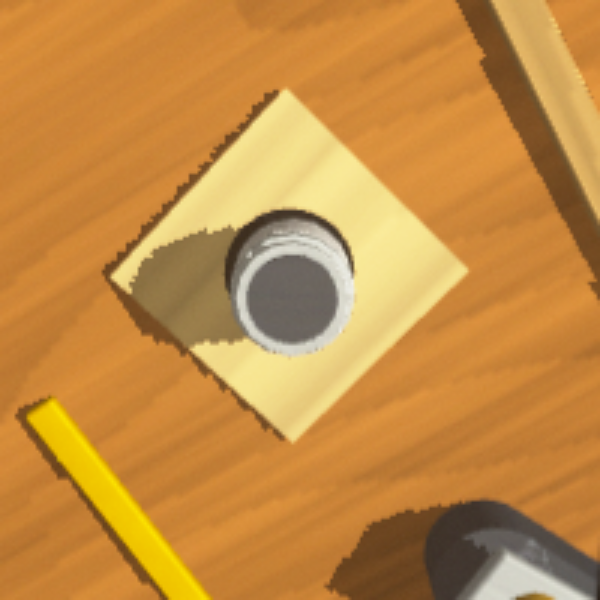

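The small tin stands centred in its outline (lid (291,300) in the crop, which tops an upright body). On to the sanding block.

Call:
{"name": "move_arm", "arguments": {
  "plan": [
    [0, -0.3, 0, 0, 0, -1, 1],
    [0, -0.3, 0, 0, 0, -1, 1],
    [0, -0.3, 0, 0, 0, -1, 1],
    [0, -0.3, 0, 0, 0, -1, 1],
    [0, -0.3, 0, 0, 0, -1, 1],
    [0, -0.3, 0, 0, 0, -0.7, 1],
    [0, -1, 0, 0, 0, 0, 1],
    [0, -1, 0, 0, 0, 0, 1]
  ]
}}

```text
time_s: 20.88
position: [0.442, 0.009, 0.1892]
tcp_rot: [0.023, 1.0, 0.0, -0.001]
contact_force: [0.6, -0.0, 0.7]
opening: 0.0853
gripper_force: 0.0
```

Call:
{"name": "move_arm", "arguments": {
  "plan": [
    [0, -1, 0, 0, 0, 0, 1],
    [0, -1, 0, 0, 0, 0, 1],
    [0, -1, 0, 0, 0, 0, 1],
    [0, -1, 0, 0, 0, 0, 1],
    [0, 0, 0, 0, 0, 0, 1],
    [0, 0, 0, 0, 0, 0, 1],
    [0, 0, 0, 0, 0, 0, 1]
  ]
}}

```text
time_s: 21.47
position: [0.4376, -0.0902, 0.1898]
tcp_rot: [0.024, 1.0, 0.0, -0.001]
contact_force: [0.5, 0.1, -0.4]
opening: 0.0855
gripper_force: 0.0
```

```bash
python3 - <<'E'
from h import *
print(arm.observe()["position"])
look("wrist",["sanding_block"]);look("wrist",["sanding_block"])
go(.4595,-.1157,.1,1.52)
E
```

```text
[ 0.43758779 -0.09019987  0.18975248]
wrist sanding_block 0.80 [293. 234.] pose [ 0.4592 -0.1148 -0.0485] cost 0.07 area 5570/5643  [226 165  87]
wrist sanding_block 0.84 [292. 234.] pose [ 0.4593 -0.115  -0.0463] cost 0.32 area 5444/5630  [226 166  88]
t21.67 turn 0.05 (alt -35.95) shift [-0.91 -0.99  3.62] unturned [-0.91 -1.    3.62] q6 -1.80 tilt [-0.01  0.01]
```

Call:
{"name": "move_arm", "arguments": {
  "plan": [
    [-0.45, -0.5, 0.6, 0, 0, 0, 1],
    [-0.46, -0.47, 1, 0, 0, 0, 1],
    [0, 0, 1, 0, 0, 0, 1],
    [0, 0, 1, 0, 0, 0, 1],
    [0, 0, 0.4, 0, 0, 0, 1],
    [0, 0, 0, 0, 0, 0, 1],
    [0, 0, 0, 0, 0, 0, 1]
  ]
}}

```text
time_s: 22.25
position: [0.4595, -0.1155, 0.0911]
tcp_rot: [0.024, 1.0, 0.0, -0.0]
contact_force: [-0.5, 0.1, 0.3]
opening: 0.0851
gripper_force: 0.0
```

```bash
python3 - <<'E'
from h import *
go(.4593,-.115,.008,1.523)
E
```

```text
t22.25 turn 0.01 (alt -35.99) shift [0.01 0.02 3.33] unturned [0.01 0.02 3.33] q6 -1.84 tilt [-0.  0.]
```

Call:
{"name": "move_arm", "arguments": {
  "plan": [
    [0, 0.02, 1, 0, 0, 0, 1],
    [0, 0, 1, 0, 0, 0, 1],
    [0, 0, 0.9, 0, 0, 0, 1],
    [0, 0, 0.4, 0, 0, 0, 1],
    [0, 0, 0, 0, 0, 0, 1],
    [0, 0, 0, 0, 0, 0, 0.6],
    [0, 0, 0, 0, 0, 0, 0.4],
    [0, 0, 0, 0, 0, 0, 0.3]
  ],
  "newtons": 30
}}

```text
time_s: 22.92
position: [0.4608, -0.1159, 0.0104]
tcp_rot: [0.024, 1.0, -0.001, 0.002]
contact_force: [1.2, 0.1, -0.6]
opening: 0.0516
gripper_force: 0.0
```

Call:
{"name": "move_arm", "arguments": {
  "plan": [
    [0, 0, 0, 0, 0, 0, 0.3],
    [0, 0, 0, 0, 0, 0, 0.3],
    [0, 0, 0, 0, 0, 0, 0.3]
  ]
}}

```text
time_s: 23.17
position: [0.4598, -0.1156, 0.0087]
tcp_rot: [0.024, 1.0, -0.0, 0.0]
contact_force: [0.6, 0.9, 0.5]
opening: 0.0254
gripper_force: 0.0
```

```bash
python3 - <<'E'
from h import *
o=arm.observe();print(o["position"],o["opening"],o["gripper_force"],o["contact_force"])
look("wrist",["sanding_block"])
go(.6033,-.3026,.11,1.48)
E
```

```text
[ 0.45978565 -0.11559384  0.00873996] 0.025383203455166894 0.0 [0.60896391 0.92556109 0.50974986]
wrist sanding_block 0.63 [316. 263.] pose [ 0.4518 -0.1145 -0.0369] cost 1.41 area 18876/25424  [214 164  90]
t23.27 turn 0.49 (alt -35.51) shift [-6.41 -6.93 -4.06] unturned [-6.1  -7.2  -4.06] q6 -1.84 tilt [ 0.01 -0.  ]
```

```bash
python3 - <<'E'
from h import *
s=arm.snapshot("wrist"); cv2.imwrite("pics/w6.png",s["color"][:,:,::-1])
E
```

```text
(no output)
```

View pics/w6.png

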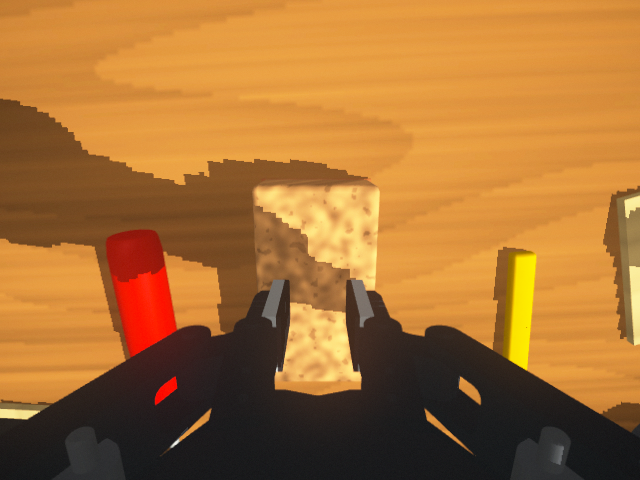

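```bash
python3 - <<'E'
from h import *
s=arm.snapshot("side"); cv2.imwrite("pics/s2.png",cv2.resize(s["color"][150:290,290:470,::-1],(720,560),interpolation=cv2.INTER_CUBIC))
E
```

```text
(no output)
```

View pics/s2.png

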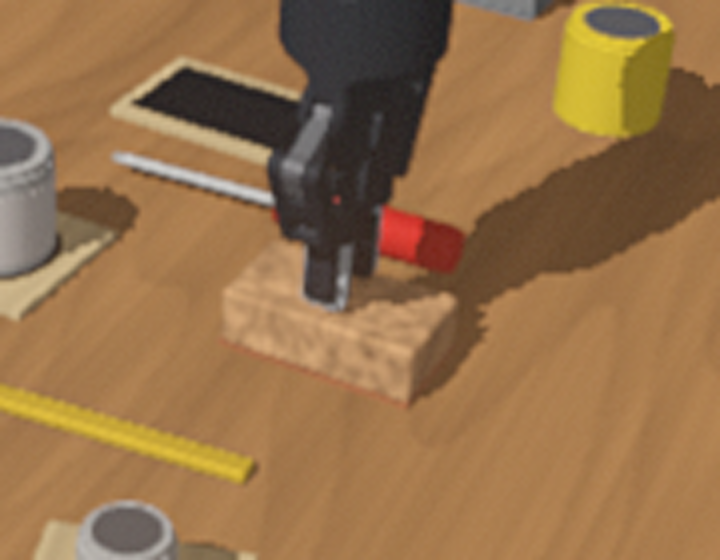

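```bash
python3 - <<'E'
from h import *
for n,off,sc in(("side",(290,150),4),("wrist",(0,0),1)):
    s=arm.snapshot(n)
    for z in(.009,.02,.032,.045):
        q=proj(s,np.array([[.4597+dx,-.1156+dy,z] for dx,dy in((.011,.0127),(-.011,.0127),(.011,-.0127),(-.011,-.0127),(0,.028))]));print(n,z,((q-off)*sc).round().tolist())
    for r in arm.find_in(s,"sanding_block")[:1]: print(r)
o=arm.observe();print(o["position"],o["contact_force"],o["opening"])
E
```

```text
side 0.009 [[300.0, 340.0], [342.0, 353.0], [320.0, 314.0], [362.0, 326.0], [308.0, 363.0]]
side 0.02 [[301.0, 321.0], [344.0, 334.0], [322.0, 295.0], [364.0, 308.0], [310.0, 344.0]]
side 0.032 [[303.0, 300.0], [346.0, 313.0], [324.0, 275.0], [366.0, 287.0], [312.0, 323.0]]
side 0.045 [[305.0, 277.0], [349.0, 290.0], [326.0, 252.0], [369.0, 264.0], [314.0, 300.0]]
{'box': [343.1, 209.3, 62.4, 42.9], 'score': 0.9}
wrist 0.009 [[340.0, 294.0], [338.0, 255.0], [293.0, 296.0], [290.0, 257.0], [368.0, 273.0]]
wrist 0.02 [[341.0, 303.0], [340.0, 262.0], [291.0, 305.0], [288.0, 264.0], [371.0, 281.0]]
wrist 0.032 [[343.0, 314.0], [341.0, 271.0], [289.0, 317.0], [286.0, 273.0], [375.0, 291.0]]
wrist 0.045 [[345.0, 329.0], [343.0, 282.0], [287.0, 331.0], [283.0, 284.0], [380.0, 304.0]]
{'box': [248.7, 181.1, 130.4, 201.3], 'score': 0.93}
[ 0.45941095 -0.11547475  0.00805996] [ 0.88234462 -0.61962503 -0.25852898] 0.025737655277679888
```

The side crop shows the fingertips ending on or above the block's top face (325,300). The wrist view puts the pads at z≈0.04. So the real tips sit about 25 mm above the reported TCP, and the tins were held near their rims. I'll reopen and descend gently while watching the force.

Call:
{"name": "move_arm", "arguments": {
  "plan": [
    [0, 0, 0, 0, 0, 0, 0.7],
    [0, 0, 0, 0, 0, 0, 1],
    [0, 0, 0, 0, 0, 0, 1],
    [0, 0, 0.1, 0, 0, 0, 1],
    [0, 0, 0.1, 0, 0, 0, 1],
    [0, 0, 0, 0, 0, 0, 1]
  ]
}}

```text
time_s: 24.07
position: [0.459, -0.1153, 0.0023]
tcp_rot: [0.024, 1.0, 0.0, -0.001]
contact_force: [-0.5, 1.3, 0.2]
opening: 0.0854
gripper_force: 0.0
```

```bash
python3 - <<'E'
from h import *
s=arm.snapshot("side"); a=s["color"][150:290,290:470,::-1]
cv2.imwrite("pics/s3.png",cv2.resize(a,(720,560),interpolation=cv2.INTER_CUBIC))
o=arm.observe();print(o["position"],o["contact_force"],o["opening"])
for z in(0,.01,.02,.03): print(z,((proj(s,np.array([[.4597,-.1156+.0425,z],[.4597,-.1156-.0425,z]]))-(290,150))*4).round().tolist())
E
```

```text
[ 0.45911202 -0.1153695   0.00257868] [ 0.02750947  0.39986193 -0.52411479] 0.08563701047607357
0 [[295.0, 394.0], [363.0, 305.0]]
0.01 [[296.0, 377.0], [364.0, 289.0]]
0.02 [[298.0, 359.0], [366.0, 272.0]]
0.03 [[299.0, 342.0], [368.0, 255.0]]
```

View pics/s3.png

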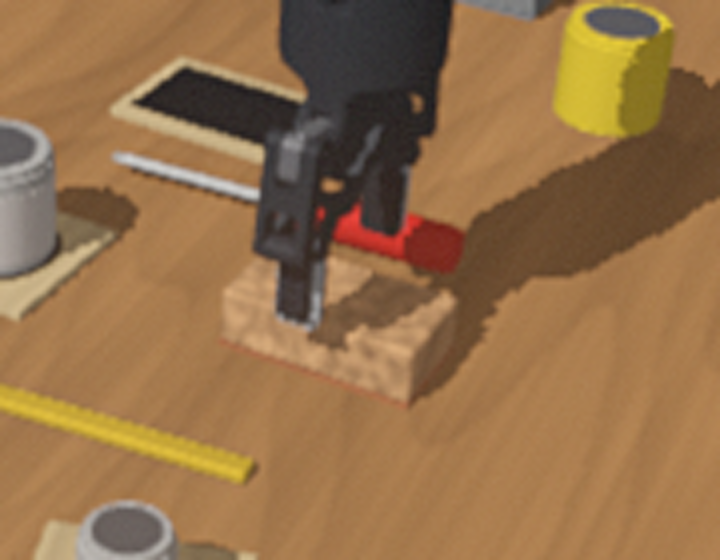

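The open tips (300,325) project to z≈0.04 while the TCP reads 0.002, so the fingers really end about 24 mm short of the reported TCP when shut. I'll go about 24 mm lower in small steps.

Call:
{"name": "move_arm", "arguments": {
  "plan": [
    [0.02, 0, 0.2, 0, 0, 0, 1],
    [0, 0, 0.2, 0, 0, 0, 1],
    [0, 0, 0.2, 0, 0, 0, 1],
    [0, 0, 0.1, 0, 0, 0, 1],
    [0, 0, 0, 0, 0, 0, 1]
  ]
}}

```text
time_s: 24.53
position: [0.4582, -0.1152, -0.0156]
tcp_rot: [0.024, 1.0, 0.0, -0.001]
contact_force: [-0.1, -0.6, -0.4]
opening: 0.0856
gripper_force: 0.0
```

```bash
python3 - <<'E'
from h import *
s=arm.snapshot("side"); a=s["color"][150:290,290:470,::-1]
cv2.imwrite("pics/s4.png",cv2.resize(a,(720,560),interpolation=cv2.INTER_CUBIC))
o=arm.observe();print(o["position"],o["contact_force"],o["opening"])
go(.4593,-.115,-.022,1.523)
E
```

```text
[ 0.45852041 -0.11531536 -0.01502841] [-0.29234468  0.30878299 -0.41970136] 0.08568511797110354
t24.58 turn -0.00 (alt 36.00) shift [-0.03  0.01  0.28] unturned [-0.03  0.01  0.28] q6 -1.84 tilt [-0.07  0.02]
```

Call:
{"name": "move_arm", "arguments": {
  "plan": [
    [-0.03, 0, 0.15, 0, 0, 0, 1],
    [0, 0, 0.1, 0, 0, 0, 1],
    [0, 0, 0, 0, 0, 0, 0.8],
    [0, 0, 0, 0, 0, 0, 0.6],
    [0, 0, 0, 0, 0, 0, 0.4],
    [0, 0, 0, 0, 0, 0, 0.4],
    [0, 0, 0, 0, 0, 0, 0.4],
    [0, 0, 0, 0, 0, 0, 0.4]
  ]
}}

```text
time_s: 25.25
position: [0.4598, -0.1155, -0.0205]
tcp_rot: [0.024, 1.0, -0.0, 0.0]
contact_force: [-0.3, -0.4, 0.9]
opening: 0.0551
gripper_force: 33.9
```

```bash
python3 - <<'E'
from h import *
o=arm.observe();print(o["position"],o["contact_force"],o["opening"],o["gripper_force"])
look("wrist",["sanding_block"])
go(.6033,-.3026,.09,1.48)
E
```

```text
[ 0.45983708 -0.11550618 -0.02045514] [-0.25224674 -0.37753252  0.89736083] 0.055142039735615545 33.9203542470932
wrist sanding_block 0.58 [318. 285.] pose [ 0.4531 -0.114  -0.0442] cost 540.48 area 30109/37019  [199 148  81]
t25.35 turn 0.49 (alt -35.51) shift [-6.4  -6.93 -4.42] unturned [-6.09 -7.2  -4.42] q6 -1.84 tilt [ 0.02 -0.01]
```

Call:
{"name": "move_arm", "arguments": {
  "plan": [
    [0, 0, -0.4, 0, 0, 0, 0.4],
    [0, 0, -1, 0, 0, 0.5, 0.4],
    [0, 0, -1, 0, 0, 0, 0.4],
    [-0.4, -0.5, -1, 0, 0, 0, 0.4],
    [-0.8, -0.9, 0, 0, 0, 0, 0.4],
    [-0.8, -0.9, 0, 0, 0, 0, 0.4],
    [-0.8, -0.9, 0, 0, 0, 0, 0.4],
    [-0.8, -0.9, 0, 0, 0, 0, 0.4]
  ]
}}

```text
time_s: 26.02
position: [0.5407, -0.2269, 0.0651]
tcp_rot: [0.046, 0.999, -0.0, 0.0]
contact_force: [1.1, 0.8, -0.3]
opening: 0.0555
gripper_force: 33.7
```

Call:
{"name": "move_arm", "arguments": {
  "plan": [
    [-0.8, -0.9, 0, 0, 0, 0, 0.4],
    [-0.7, -0.7, 0, 0, 0, 0, 0.4],
    [0, 0, 0, 0, 0, 0, 0.4],
    [0, 0, 0, 0, 0, 0, 0.4],
    [0, 0, 0, 0, 0, 0, 0.4]
  ]
}}

```text
time_s: 26.43
position: [0.5732, -0.2685, 0.0643]
tcp_rot: [0.046, 0.999, 0.0, -0.0]
contact_force: [-0.1, -0.3, -1.2]
opening: 0.0555
gripper_force: 33.7
```

```bash
python3 - <<'E'
from h import *
o=arm.observe();print(o["position"],o["contact_force"],o["opening"],o["gripper_force"])
look("wrist",["sanding_block_tile"])
held("sanding_block",o["position"][2]+.0205); held("sanding_block",o["position"][2]+.0205,"side")
go(.6037,-.3024,-.0155,1.478)
E
```

```text
[ 0.57323315 -0.26847615  0.06429793] [-0.07910374 -0.27426471 -1.21105965] 0.05552017806721492 33.73465418815613
wrist sanding_block_tile 0.65 [234. 250.] pose [ 0.5804 -0.3281 -0.2252] cost 389.88 area 974/12345  [59 41 29]
held wrist 0.88 [318. 285.] [ 0.5668 -0.2663  3.0494] cost 530.62 area 29929/36737 [206 156  87]
held side 0.92 [359. 150.] [ 0.5626 -0.2646  3.2065] cost 0.92 area 961/1258 [162 122  86]
t26.73 turn 0.02 (alt -35.98) shift [-1.33 -1.24  3.22] unturned [-1.32 -1.24  3.22] q6 -1.97 tilt [ 0.03 -0.01]
```

Call:
{"name": "move_arm", "arguments": {
  "plan": [
    [-0.6, -0.6, 0, 0, 0, 0, 0.4],
    [-0.74, -0.63, 0, 0, 0, 0, 0.4],
    [0, 0, 0.7, 0, 0, 0, 0.4],
    [0, 0, 0.9, 0, 0, 0, 0.4],
    [0, 0, 0.7, 0, 0, 0, 0.4],
    [0, 0, 0.3, 0, 0, 0, 0.4],
    [0, 0, 0, 0, 0, 0, 0.4],
    [0, 0, 0, 0, 0, 0, 0.4]
  ]
}}

```text
time_s: 27.4
position: [0.6042, -0.3025, -0.0002]
tcp_rot: [0.046, 0.999, 0.0, -0.0]
contact_force: [1.0, 0.0, -0.4]
opening: 0.0552
gripper_force: 33.7
```

```bash
python3 - <<'E'
from h import *
o=arm.observe();print(o["position"],o["contact_force"])
s=arm.snapshot("wrist"); cv2.imwrite("pics/w7.png",s["color"][:,:,::-1])
go(.6042,-.3022,-.0155,1.478)
E
```

```text
[ 6.04168900e-01 -3.02483643e-01 -2.43976172e-04] [ 0.97662859  0.01468164 -0.35104466]
t27.45 turn 0.02 (alt -35.98) shift [0.03 0.03 0.66] unturned [0.03 0.03 0.66] q6 -1.99 tilt [ 0.1  -0.06]
```

View pics/w7.png

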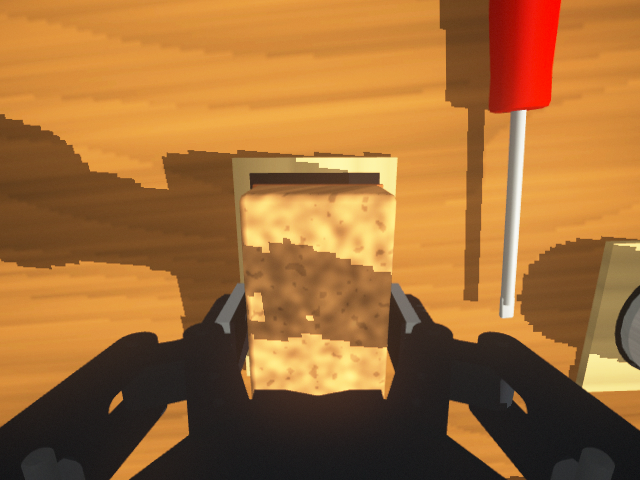

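The block hangs centred over its outline (dark strip 250–379 at row 178, block 243–392) and parallel to it. Set it down and release.

Call:
{"name": "move_arm", "arguments": {
  "plan": [
    [0, 0.02, 0.3, 0, 0, 0, 0.4],
    [0, 0, 0.2, 0, 0, 0, 0.4],
    [0, 0, 0.1, 0, 0, 0, 0.4],
    [0, 0, 0, 0, 0, 0, 0.4],
    [0, 0, 0, 0, 0, 0, 0.4]
  ]
}}

```text
time_s: 27.87
position: [0.6044, -0.3023, -0.0154]
tcp_rot: [0.046, 0.999, -0.0, 0.0]
contact_force: [0.5, 0.2, 0.5]
opening: 0.0554
gripper_force: 33.9
```

```bash
python3 - <<'E'
from h import *
o=arm.observe();print(o["position"],o["contact_force"])
go(.6042,-.3022,-.0155,1.478)
E
```

```text
[ 0.60442083 -0.3022911  -0.01538806] [0.45016168 0.21229665 0.52140281]
t27.87 turn 0.02 (alt -35.98) shift [0.01 0.   0.  ] unturned [0.01 0.   0.  ] q6 -1.99 tilt [ 0.03 -0.01]
```

Call:
{"name": "move_arm", "arguments": {
  "plan": [
    [0, 0, 0, 0, 0, 0, 0.6],
    [0, 0, 0, 0, 0, 0, 0.8],
    [0, 0, 0, 0, 0, 0, 1],
    [0, 0, 0, 0, 0, 0, 1],
    [0, 0, -0.5, 0, 0, 0, 1],
    [0, 0, -1, 0, 0, 0, 1],
    [0, 0, -1, 0, 0, 0, 1],
    [0, 0, -1, 0, 0, 0, 1]
  ]
}}

```text
time_s: 28.53
position: [0.6041, -0.3021, 0.0737]
tcp_rot: [0.046, 0.999, 0.0, -0.0]
contact_force: [-0.3, -0.2, 0.1]
opening: 0.0855
gripper_force: 0.0
```

Call:
{"name": "move_arm", "arguments": {
  "plan": [
    [0, 0, -1, 0, 0, 0, 1],
    [0, 0, -1, 0, 0, 0, 1],
    [0, 0, -1, 0, 0, 0, 1],
    [0, 0, -1, 0, 0, 0, 1],
    [0, 0, -1, 0, 0, 0, 1],
    [0, 0, 0, 0, 0, 0, 1],
    [0, 0, 0, 0, 0, 0, 1]
  ]
}}

```text
time_s: 29.12
position: [0.605, -0.3027, 0.2006]
tcp_rot: [0.046, 0.999, -0.001, 0.003]
contact_force: [-0.3, -1.0, -0.1]
opening: 0.0855
gripper_force: 0.0
```

```bash
python3 - <<'E'
from h import *
print(arm.observe()["position"])
s=held("sanding_block",.005)
# tile outline of wood: whole tile+block mask by the network
for r in arm.regions_of(s,"sanding_block_tile")[:1]:
    m=r["pixels"]; print(r["score"],r["box"])
    h=cv2.convexHull(np.argwhere(m)[:,::-1].astype(np.int32)); f=cv2.fillConvexPoly(np.zeros(m.shape,np.uint8),h,1)
    p=ray(s,np.argwhere(f).mean(0)[::-1],0); print(min((fit(s,f,M["sanding_block_tile"],[*p,y]) for y in np.arange(0,3.1,.5)),key=lambda a:a[1]),f.sum())
held("sanding_block",.005,"side")
go(.6305,.1243,.15,2.023)
E
```

```text
[ 0.60504477 -0.30266283  0.20063614]
held wrist 0.62 [318. 209.] [ 0.6036 -0.301   3.0605] cost 0.21 area 5498/5666 [231 174  93]
held wrist 0.42 [512. 238.] [ 0.6539 -0.0985  0.8451] cost 269.01 area 4637/5982 [142 138 131]
held side 0.80 [348. 172.] [ 0.6012 -0.3014  3.0757] cost 0.02 area 1013/1101 [176 134  95]
held side 0.70 [270. 415.] [ 0.4138  0.322  -0.0664] cost 77.46 area 5646/4683 [117 100  78]
t29.37 turn -6.23 (alt 29.77) shift [-8.42 14.86  1.82] unturned [ 0.49 17.07  1.82] q6 -1.99 tilt [-0.15  0.08]
```

The block measures within 1 mm of its outline. On to the plane.

Call:
{"name": "move_arm", "arguments": {
  "plan": [
    [0, 1, 0, 0, 0, 0, 1],
    [0, 1, 0, 0, 0, 0, 1],
    [0, 1, 0, 0, 0, 0, 1],
    [0, 1, 0, 0, 0, 0, 1],
    [0, 1, 0, 0, 0, 0, 1],
    [0, 1, 0, 0, 0, 0, 1],
    [0, 1, 0, 0, 0, 0, 1],
    [0, 1, 0, 0, 0, 0, 1]
  ]
}}

```text
time_s: 30.03
position: [0.6221, -0.1017, 0.1956]
tcp_rot: [0.046, 0.999, 0.0, -0.001]
contact_force: [-0.7, -0.5, 0.3]
opening: 0.0856
gripper_force: 0.0
```

Call:
{"name": "move_arm", "arguments": {
  "plan": [
    [0, 1, 0, 0, 0, 0, 1],
    [0, 1, 0, 0, 0, 0, 1],
    [0, 1, 0, 0, 0, 0, 1],
    [0, 1, 0, 0, 0, 0, 1],
    [0, 1, 0, 0, 0, 0, 1],
    [0, 1, 0, 0, 0, 0, 1],
    [0, 1, 0, 0, 0, 0, 1],
    [0, 0.7, 0, 0, 0, 0, 1]
  ]
}}

```text
time_s: 30.7
position: [0.6396, 0.0909, 0.1955]
tcp_rot: [0.045, 0.999, 0.0, -0.001]
contact_force: [-0.1, -0.5, -0.2]
opening: 0.0854
gripper_force: 0.0
```

Call:
{"name": "move_arm", "arguments": {
  "plan": [
    [0, 0, 0, 0, 0, -1, 1],
    [0, 0, 0, 0, 0, -1, 1],
    [0, 0, 0, 0, 0, -1, 1],
    [0, 0, 0, 0, 0, -1, 1],
    [0, 0, 0, 0, 0, -1, 1],
    [0, 0, 0, 0, 0, -1, 1],
    [0, 0, 0, 0, 0, -0.2, 1],
    [0, 0, 0, 0, 0, 0, 1]
  ]
}}

```text
time_s: 31.37
position: [0.6398, 0.0886, 0.1959]
tcp_rot: [-0.222, 0.975, 0.0, -0.001]
contact_force: [-0.3, 0.1, -0.6]
opening: 0.0855
gripper_force: 0.0
```

```bash
python3 - <<'E'
from h import *
print(arm.observe()["position"])
look("wrist",["block_plane","block_plane_tile"])
go(.6305,.1243,.1,2.023)
E
```

```text
[0.63977607 0.08863855 0.19586168]
wrist block_plane 0.89 [353. 217.] pose [0.6316 0.1259 3.5841] cost 0.05 area 5020/5114  [159 147 119]
wrist block_plane_tile 0.77 [602. 120.] pose [0.4346 0.3113 3.1737] cost 33.86 area 5297/6141 EDGE [45 37 29]
t31.52 turn -0.05 (alt 35.95) shift [-0.29  1.45  3.86] unturned [-0.28  1.45  3.86] q6 -1.93 tilt [-0.04 -0.  ]
```

Call:
{"name": "move_arm", "arguments": {
  "plan": [
    [-0.16, 0.74, 0.6, 0, 0, 0.1, 1],
    [-0.17, 0.74, 1, 0, 0, 0, 1],
    [0, 0, 1, 0, 0, 0, 1],
    [0, 0, 1, 0, 0, 0, 1],
    [0, 0, 1, 0, 0, 0, 1],
    [0, 0, 0.5, 0, 0, 0, 1],
    [0, 0, 0, 0, 0, 0, 1],
    [0, 0, 0, 0, 0, 0, 1]
  ]
}}

```text
time_s: 32.18
position: [0.6314, 0.1255, 0.0693]
tcp_rot: [-0.218, 0.976, 0.0, -0.001]
contact_force: [-0.2, 1.2, 0.4]
opening: 0.0855
gripper_force: 0.0
```

```bash
python3 - <<'E'
from h import *
print(arm.observe()["position"])
s=held("block_plane",0)
go(.6313,.1256,-.02,2.013)
E
```

```text
[0.63137516 0.12547652 0.06926476]
held wrist 0.58 [317. 241.] [0.6314 0.1258 3.574 ] cost 0.04 area 11812/11882 [165 155 126]
t32.28 turn -0.02 (alt 35.98) shift [0.07 0.03 3.67] unturned [0.07 0.03 3.67] q6 -1.87 tilt [0.19 0.03]
```

Call:
{"name": "move_arm", "arguments": {
  "plan": [
    [0, 0, 1, 0, 0, 0, 1],
    [0, 0, 1, 0, 0, 0, 1],
    [0, 0, 0.9, 0, 0, 0, 1],
    [0, 0, 0.5, 0, 0, 0, 1],
    [0, 0, 0.2, 0, 0, 0, 1],
    [0, 0, 0, 0, 0, 0, 1]
  ]
}}

```text
time_s: 32.78
position: [0.6316, 0.1255, -0.0207]
tcp_rot: [-0.219, 0.976, 0.0, -0.0]
contact_force: [-0.5, -0.0, 0.3]
opening: 0.0856
gripper_force: 0.0
```

Call:
{"name": "move_arm", "arguments": {
  "plan": [
    [0, 0, 0, 0, 0, 0, 0.7],
    [0, 0, 0, 0, 0, 0, 0.4],
    [0, 0, 0, 0, 0, 0, 0.2],
    [0, 0, 0, 0, 0, 0, 0.2],
    [0, 0, 0, 0, 0, 0, 0.2],
    [0, 0, 0, 0, 0, 0, 0.2]
  ],
  "newtons": 60
}}

```text
time_s: 33.28
position: [0.6328, 0.1257, -0.0186]
tcp_rot: [-0.219, 0.976, -0.0, 0.002]
contact_force: [0.4, 0.1, 6.1]
opening: 0.0422
gripper_force: 65.0
```

```bash
python3 - <<'E'
from h import *
o=arm.observe();print(o["position"],o["contact_force"],o["opening"],o["gripper_force"])
go(.4255,.313,.07,1.49)
E
```

```text
[ 0.63284307  0.12572368 -0.01855296] [0.37333861 0.06565403 6.1266965 ] 0.04219596226988489 65.01924276351929
t33.28 turn 5.98 (alt -30.02) shift [ 8.86  6.8  -3.57] unturned [ 4.29 10.31 -3.57] q6 -1.87 tilt [0.19 0.02]
```

Call:
{"name": "move_arm", "arguments": {
  "plan": [
    [0, 0, -0.3, 0, 0, 0, 0.2],
    [0, 0, -0.8, 0, 0, 0, 0.2],
    [0, 0, -1, 0, 0, 0, 0.2],
    [0, 0, -1, 0, 0, 0.5, 0.2],
    [0, 0, -0.5, 0, 0, 0.8, 0.2],
    [0, 0, 0, 0, 0, 0.9, 0.2],
    [0, 0, 0, 0, 0, 0.9, 0.2],
    [0, 0, 0, 0, 0, 0.9, 0.2]
  ]
}}

```text
time_s: 33.95
position: [0.631, 0.1255, 0.0688]
tcp_rot: [-0.044, 0.999, -0.0, -0.001]
contact_force: [0.0, 0.2, -5.0]
opening: 0.0425
gripper_force: 63.9
```

Call:
{"name": "move_arm", "arguments": {
  "plan": [
    [0, 0, 0, 0, 0, 0.9, 0.2],
    [0, 0, 0, 0, 0, 0.8, 0.2],
    [0, 0, 0, 0, 0, 0.3, 0.2],
    [0.6, 0.4, 0, 0, 0, 0, 0.2],
    [0.9, 0.7, 0, 0, 0, 0, 0.2],
    [0.9, 0.7, 0, 0, 0, 0, 0.2],
    [0.9, 0.7, 0, 0, 0, 0, 0.2],
    [0.9, 0.7, 0, 0, 0, 0, 0.2]
  ]
}}

```text
time_s: 34.62
position: [0.5317, 0.2143, 0.0682]
tcp_rot: [0.042, 0.999, -0.0, -0.001]
contact_force: [1.0, 1.1, -4.3]
opening: 0.0425
gripper_force: 63.9
```

Call:
{"name": "move_arm", "arguments": {
  "plan": [
    [0.9, 0.7, 0, 0, 0, 0, 0.2],
    [0.9, 0.7, 0, 0, 0, 0, 0.2],
    [0.8, 0.6, 0, 0, 0, 0, 0.2],
    [0, 0, 0, 0, 0, 0, 0.2],
    [0, 0, 0, 0, 0, 0, 0.2],
    [0, 0, 0, 0, 0, 0, 0.2]
  ]
}}

```text
time_s: 35.12
position: [0.4727, 0.2688, 0.0689]
tcp_rot: [0.041, 0.999, -0.001, -0.0]
contact_force: [1.1, -0.7, -4.9]
opening: 0.0429
gripper_force: 63.9
```

```bash
python3 - <<'E'
from h import *
o=arm.observe();print(o["position"],o["contact_force"],o["opening"],o["gripper_force"])
look("wrist",["block_plane_tile"]); look("top",["block_plane_tile"]); look("side",["block_plane_tile"])
z=o["position"][2]+.0186; held("block_plane",z); held("block_plane",z,"side")
go(.4255,.313,-.0136,1.495)
E
```

```text
[0.47269743 0.26881573 0.0688588 ] [ 1.11972964 -0.66148569 -4.89319712] 0.042905207306725514 63.894667625427246
wrist block_plane_tile 0.67 [379. 148.] pose [0.4186 0.3166 3.1945] cost 32.51 area 11646/14379  [86 74 65]
top block_plane_tile 0.78 [169. 305.] pose [0.4085 0.3186 3.2914] cost 52.28 area 670/1116  [58 55 54]
side block_plane_tile 0.74 [269. 413.] pose [0.4254 0.3101 3.0615] cost 0.01 area 3336/3356  [69 56 48]
held wrist 0.86 [318. 270.] [0.468  0.2703 3.0525] cost 508.51 area 25691/30514 [168 162 135]
held side 0.67 [268. 330.] [0.4564 0.2587 2.8257] cost 262.26 area 2478/3556 [122 113 103]
t35.62 turn -0.08 (alt 35.92) shift [2.03 1.61 3.32] unturned [2.04 1.6  3.32] q6 -1.03 tilt [-0. -0.]
```

Call:
{"name": "move_arm", "arguments": {
  "plan": [
    [0.9, 0.8, 0, 0, 0, 0, 0.2],
    [0.9, 0.7, 0, 0, 0, 0, 0.2],
    [0.18, 0.11, 0.5, 0, 0, -0.05, 0.2],
    [0, 0, 0.9, 0, 0, 0, 0.2],
    [0, 0, 0.8, 0, 0, 0, 0.2],
    [0, 0, 0.4, 0, 0, 0, 0.2],
    [0, 0, 0, 0, 0, 0, 0.2],
    [0, 0, 0, 0, 0, 0, 0.2]
  ]
}}

```text
time_s: 36.28
position: [0.4268, 0.313, 0.0041]
tcp_rot: [0.039, 0.999, -0.0, -0.0]
contact_force: [0.2, -0.5, -3.5]
opening: 0.0424
gripper_force: 63.8
```

```bash
python3 - <<'E'
from h import *
o=arm.observe();print(o["position"],o["contact_force"])
go(.4268,.313,-.0136,1.492)
E
```

```text
[0.42682148 0.31301589 0.00409061] [ 0.21296923 -0.51040737 -3.47097543]
t36.28 turn 0.00 (alt -36.00) shift [ 0.   -0.    0.71] unturned [ 0.   -0.    0.71] q6 -0.92 tilt [-0.05 -0.04]
```

Call:
{"name": "move_arm", "arguments": {
  "plan": [
    [0, 0, 0.3, 0, 0, 0, 0.2],
    [0, 0, 0.25, 0, 0, 0, 0.2],
    [0, 0, 0.15, 0, 0, 0, 0.2],
    [0, 0, 0, 0, 0, 0, 0.2],
    [0, 0, 0, 0, 0, 0, 0.2]
  ]
}}

```text
time_s: 36.7
position: [0.427, 0.3134, -0.0131]
tcp_rot: [0.039, 0.999, -0.0, -0.0]
contact_force: [-0.1, -0.3, -4.1]
opening: 0.0425
gripper_force: 63.9
```

```bash
python3 - <<'E'
from h import *
o=arm.observe();print(o["position"],o["contact_force"])
go(.4268,.313,-.0136,1.492)
E
```

```text
[ 0.42697207  0.31337786 -0.01306149] [-0.07928526 -0.27048616 -4.10099242]
t36.70 turn 0.00 (alt -36.00) shift [ 0.01 -0.02  0.02] unturned [ 0.01 -0.02  0.02] q6 -0.92 tilt [-0. -0.]
```

Call:
{"name": "move_arm", "arguments": {
  "plan": [
    [0, -0.01, 0.05, 0, 0, 0, 0.2],
    [0, 0, 0.03, 0, 0, 0, 0.2],
    [0, 0, 0, 0, 0, 0, 0.2],
    [0, 0, 0, 0, 0, 0, 0.5],
    [0, 0, 0, 0, 0, 0, 0.8],
    [0, 0, 0, 0, 0, 0, 1],
    [0, 0, 0, 0, 0, 0, 1],
    [0, 0, -0.5, 0, 0, 0, 1]
  ]
}}

```text
time_s: 37.37
position: [0.4255, 0.3122, -0.005]
tcp_rot: [0.039, 0.999, -0.001, -0.002]
contact_force: [-0.1, -0.3, -0.6]
opening: 0.0854
gripper_force: 0.0
```

Call:
{"name": "move_arm", "arguments": {
  "plan": [
    [0, 0, -1, 0, 0, 0, 1],
    [0, 0, -1, 0, 0, 0, 1],
    [0, 0, -1, 0, 0, 0, 1],
    [0, 0, -1, 0, 0, 0, 1],
    [0, 0, -1, 0, 0, 0, 1],
    [0, 0, -1, 0, 0, 0, 1],
    [0, 0, -1, 0, 0, 0, 1],
    [0, 0, 0, 0, 0, 0, 1]
  ]
}}

```text
time_s: 38.03
position: [0.4288, 0.3143, 0.18]
tcp_rot: [0.039, 0.999, 0.003, 0.004]
contact_force: [-0.0, 0.7, 1.5]
opening: 0.0855
gripper_force: 0.0
```

```bash
python3 - <<'E'
from h import *
print(arm.observe()["position"])
s=held("block_plane",.005); held("block_plane",.005,"side")
t=arm.snapshot("top")
c=lambda m:m[:,:,::-1]
cv2.imwrite("pics/f.png",np.hstack([cv2.resize(c(s["color"])[100:300,210:430],(440,400)),cv2.resize(c(t["color"])[170:340,140:290],(353,400))]))
E
```

```text
[0.42877911 0.31430608 0.17999755]
held side 0.60 [268. 407.] [0.4252 0.3113 3.069 ] cost 0.00 area 4105/3988 [139 129 116]
```

View pics/f.png

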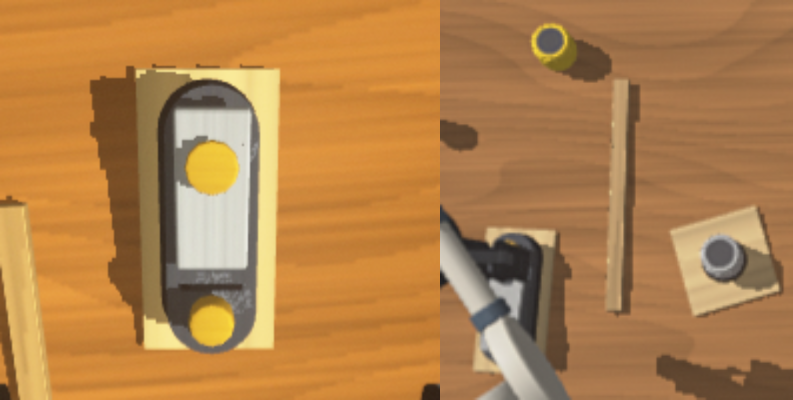

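```bash
python3 - <<'E'
from h import *
s=held("block_plane",.005)
c=np.array([[136,68],[280,68],[273,349],[144,349]])/2+[210,100]
w=np.array([ray(s,q,.005) for q in c]);print(w.round(4),w.mean(0))
e=np.array([[209,80],[210,352],[158,210],[259,210]])/2+[210,100]
for z in(.005,.031): print(z,[ray(s,q,z).round(4) for q in e])
q=proj(s,world(slot(.13,.044,0,.026),[.4257,.313,3.063,.005]));h=cv2.convexHull(q.astype(np.float32))[:,0]
h=(h-[210,100])*2;print(h.min(0),h.max(0))
q=proj(s,world(box(.145,.07,.005),[.4257,.313,3.063]));print(((q-[210,100])*2).round().tolist())
E
```

```text
held wrist 0.62 [319. 215.] [ 0.4259  0.3149 -0.0778] cost 0.01 area 5944/6022 [167 156 125]
[[0.3466 0.2826]
 [0.352  0.3505]
 [0.4932 0.3392]
 [0.4879 0.2714]] [0.41990687 0.31093623]
0.005 [array([0.3548, 0.3166]), array([0.4923, 0.306 ]), array([0.4149, 0.2862]), array([0.4188, 0.3364])]
0.031 [array([0.3552, 0.3168]), array([0.4821, 0.307 ]), array([0.4107, 0.2888]), array([0.4143, 0.3351])]
[163.89935303  93.01095581] [262.08648682 367.9286499 ]
[[279.0, 358.0], [279.0, 362.0], [148.0, 358.0], [147.0, 362.0], [286.0, 77.0], [287.0, 77.0], [140.0, 77.0], [139.0, 77.0]]
```

```bash
python3 - <<'E'
from h import *
s=arm.snapshot("wrist"); g=s["color"].astype(int)
for r in arm.regions_of(s,"block_plane_tile")[:2]: print("tile",r["score"],r["box"])
for r in arm.regions_of(s,"block_plane")[:1]: print("plane",r["box"]); pm=r["pixels"]
def bb(q): return np.r_[q.min(0),q.max(0)-q.min(0)].round(1)
print("pred tile",bb(proj(s,world(box(.145,.07,.005),[.4257,.313,3.063]))),"pred plane",bb(proj(s,world(M["block_plane"],[.4257,.313,3.063,.005]))))
# wood of tile: profile along rows in the columns left and right of the plane
for c in(282,286,344,347): print(c,[ (r,g[r,c].tolist()) for r in list(range(134,144))+list(range(272,286))] if c in(286,344) else "")
look("side",["block_plane_tile"])
E
```

```text
tile 0.61 [280.2, 142.6, 74.3, 139.8]
plane [293.5, 149.2, 52.8, 132.8]
pred tile [279.7 138.4  73.9 142.7] pred plane [292.  146.6  49.1 137.5]
282 
286 [(134, [202, 130, 57]), (135, [200, 129, 54]), (136, [203, 133, 56]), (137, [201, 130, 55]), (138, [152, 108, 58]), (139, [144, 116, 70]), (140, [144, 116, 70]), (141, [145, 117, 72]), (142, [145, 116, 71]), (143, [143, 115, 70]), (272, [244, 223, 141]), (273, [244, 223, 142]), (274, [244, 223, 142]), (275, [243, 223, 139]), (276, [243, 224, 138]), (277, [243, 224, 140]), (278, [243, 223, 139]), (279, [244, 224, 140]), (280, [243, 217, 137]), (281, [228, 183, 102]), (282, [193, 127, 55]), (283, [199, 129, 54]), (284, [207, 135, 58]), (285, [211, 138, 61])]
344 [(134, [222, 147, 63]), (135, [219, 145, 62]), (136, [216, 141, 61]), (137, [209, 139, 61]), (138, [175, 130, 72]), (139, [247, 228, 147]), (140, [247, 228, 146]), (141, [247, 229, 147]), (142, [247, 229, 147]), (143, [246, 228, 144]), (272, [247, 229, 147]), (273, [247, 229, 147]), (274, [246, 228, 144]), (275, [246, 228, 145]), (276, [246, 228, 145]), (277, [246, 228, 146]), (278, [246, 228, 145]), (279, [246, 227, 143]), (280, [243, 219, 135]), (281, [227, 173, 90]), (282, [204, 135, 59]), (283, [208, 134, 58]), (284, [208, 138, 59]), (285, [211, 138, 61])]
347 
side block_plane_tile 0.79 [277. 421.] pose [0.4084 0.3166 0.1645] cost 6.85 area 2174/3532  [105  96  91]
side block_plane_tile 0.39 [365. 178.] pose [ 0.5666 -0.3264  1.8114] cost 0.27 area 127/542  [128  93  65]
```

```bash
python3 - <<'E'
from h import *
s=arm.snapshot("wrist"); g=s["color"].mean(2).astype(int)
for c in(312,316,320): print(c,g[138:158,c].tolist(),g[262:290,c].tolist())
for r in(190,200,220): print(r,g[r,276:300].tolist(),g[r,336:360].tolist())
for x in(.4235,.4257):
    P=world(np.vstack([slot(.13,.044,0,.026)]),[x,.313,3.063,.005]); q=proj(s,P);print(x,q.min(0),q.max(0))
E
```

```text
312 [177, 202, 202, 202, 196, 80, 45, 44, 50, 87, 102, 101, 102, 100, 97, 93, 62, 62, 67, 97] [155, 159, 162, 160, 159, 160, 159, 158, 157, 157, 161, 161, 160, 159, 155, 148, 113, 101, 102, 103, 118, 132, 132, 134, 137, 137, 138, 135]
316 [178, 204, 204, 204, 196, 55, 53, 56, 73, 101, 100, 101, 102, 95, 62, 63, 62, 60, 67, 87] [162, 164, 164, 162, 162, 162, 161, 163, 161, 161, 161, 163, 162, 162, 159, 158, 155, 128, 99, 98, 109, 127, 134, 133, 137, 136, 135, 135]
320 [183, 206, 207, 207, 202, 129, 53, 59, 79, 101, 102, 102, 101, 95, 62, 62, 63, 64, 65, 88] [164, 166, 165, 166, 164, 164, 164, 163, 163, 164, 165, 166, 164, 166, 163, 163, 159, 129, 102, 100, 105, 124, 131, 136, 136, 135, 136, 137]
190 [79, 80, 79, 78, 80, 100, 105, 108, 110, 110, 110, 113, 113, 114, 113, 54, 43, 44, 52, 61, 62, 63, 66, 94] [224, 229, 104, 104, 107, 107, 141, 207, 208, 208, 207, 206, 205, 204, 202, 198, 145, 146, 145, 147, 144, 145, 146, 146]
200 [77, 78, 80, 78, 79, 92, 107, 107, 108, 110, 111, 112, 112, 115, 114, 74, 45, 43, 54, 63, 63, 60, 62, 87] [225, 194, 107, 105, 107, 110, 165, 208, 208, 209, 206, 206, 205, 205, 200, 183, 131, 134, 135, 136, 133, 132, 134, 136]
220 [77, 77, 77, 76, 76, 77, 99, 108, 108, 110, 112, 113, 113, 115, 115, 114, 43, 42, 43, 62, 63, 61, 62, 73] [233, 117, 105, 103, 104, 116, 208, 208, 209, 209, 206, 206, 203, 202, 199, 146, 129, 127, 129, 127, 127, 127, 126, 125]
0.4235 [291.31495879 143.35585204] [340.38844436 281.00783133]
0.4257 [291.55616174 145.91424627] [340.53856555 283.08609911]
```

The plane sits within about 1.5 mm of its outline and parallel to it. All four things measured well after placing, so I'm handing the job in.

```bash
python3 -c "
from h import *
held('large_tin',.005,'side');held('small_tin',.005,'side');held('sanding_block',.005,'top')
print(arm.observe()['contact_force'],arm.finish_job())"
```

```text
held side 0.85 [443. 167.] [ 0.4092 -0.4089  0.    ] cost 0.00 area 826/878 [190 168  61]
held side 0.82 [139. 313.] [0.6782 0.2729 0.    ] cost 0.00 area 891/987 [166 145  62]
held side 0.63 [321. 292.] [ 0.4602  0.098  -0.    ] cost 0.00 area 789/827 [163 154 147]
held top 0.74 [260. 279.] [0.4629 0.1034 2.3306] cost 273.55 area 269/1118 [121 117 116]
held top 0.55 [427. 215.] [ 0.604  -0.2993 -0.1121] cost 0.06 area 1139/1116 [184 135  95]
the job is handed in; nothing more can be done
[ 1.56114399 -0.40549535 -0.42482544] None
```

The job is handed in: both tins, the sanding block and the hand plane each stand on their own tiles, measured within about 2 mm of their outlines after placing, in about 40 s of robot time; the judge returned no verdict.

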